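# Hang the dip baskets on the drip beam so that it stays level

## Task

A full (red grip) and a part-filled (blue grip) basket of rinsed bicycle parts already hang on the inner places of the pivoting drip beam. Hang the two baskets from the bench on the empty outer places: first the full one on the high side, next to the part-filled one, then the part-filled one on the other side, so that all four hang in their grooves and the beam ends level. Ease each weight on until the beam carries it before you let go, so that the beam never jerks or bounces, do not press it down or knock it, and leave the other things on the bench alone.

Things in the scene. Friction and masses are not known exactly. Their poses are not given: they have to be found in the camera images.
- stand: drip stand, fixed to the bench: steel tray (110 x 500 x 18 mm) with a 22 mm post that carries the pivoting beam. Origin under the post's middle on the bench; y along tray and beam (left), x away from the robot. Position and yaw differ from start to start; the stand's yaw is the beam's.
- beam (a joint): beam tilt, rad: 0 level, positive with the left (+y) end up. Bar 12 mm diameter, 460 mm long, in a rubber bush that springs it back towards level, little damped. Under an outer basket that place sinks 10 to 35 mm, how far is not known. It sinks alike under a held basket's weight and the gripper's push: only the force on the tool tells when it carries all the weight. Let go suddenly, it swings.
- pivot (a point): middle of the beam, on its pivot, 215 mm above the bench
- left_outer (a point): groove of the beam, left outer hook place: point on the beam's axis, 190 mm from the pivot towards the stand's +y. The groove is 14 mm long along the beam, between two brass collars (22 mm diameter, 4 mm thick). Empty at the start. Axes turn with the beam: y along it to the left, z up.
- left_inner (a point): groove of the beam, left inner hook place: point on the beam's axis, 125 mm from the pivot towards the stand's +y. The groove is 14 mm long along the beam, between two brass collars (22 mm diameter, 4 mm thick). Taken: a basket hangs there. Axes turn with the beam: y along it to the left, z up.
- right_inner (a point): groove of the beam, right inner hook place: point on the beam's axis, 125 mm from the pivot towards the stand's -y. The groove is 14 mm long along the beam, between two brass collars (22 mm diameter, 4 mm thick). Taken: a basket hangs there. Axes turn with the beam: y along it to the left, z up.
- right_outer (a point): groove of the beam, right outer hook place: point on the beam's axis, 190 mm from the pivot towards the stand's -y. The groove is 14 mm long along the beam, between two brass collars (22 mm diameter, 4 mm thick). Empty at the start. Axes turn with the beam: y along it to the left, z up.
- full_grip (a point): FULL basket on the bench: wire dip basket, 54 mm diameter, 55 mm tall, stacked to the brim with sprockets, about 0.4 to 0.75 kg. Over its hook a red grip, 20 x 20 x 40 mm tall. Point: the grip's middle; z up, x horizontal towards the hook's mouth. Below this point: grip underside 20 mm, wire underside where the beam sits 28, lowest point of the hook's tip 64, basket rim 119, basket underside 174.
- full_hook (a point): Point in that basket's hook, 34 mm straight below its grip's middle; lies on the beam's axis when it hangs properly. The stem (8 mm wire) rises on the -x side of this point (inner face 9.5 mm off it), arches over, and the hook's tip comes down on the +x side (outer face 22 mm off). The beam goes in from +x, between rim and tip, then up into the hook.
- half_grip (a point): PART-FILLED basket on the bench: wire dip basket, 54 mm diameter, 55 mm tall, its lower half filled with bolts, about 0.3 to 0.5 kg. Over its hook a blue grip, 20 x 20 x 40 mm tall. Point: the grip's middle; z up, x horizontal towards the hook's mouth. Below this point: grip underside 20 mm, wire underside where the beam sits 28, lowest point of the hook's tip 64, basket rim 119, basket underside 174.
- half_hook (a point): Point in that basket's hook, 34 mm straight below its grip's middle; lies on the beam's axis when it hangs properly. The stem (8 mm wire) rises on the -x side of this point (inner face 9.5 mm off it), arches over, and the hook's tip comes down on the +x side (outer face 22 mm off). The beam goes in from +x, between rim and tip, then up into the hook.
- full_hung_grip (a point): middle of the red grip of a full basket (same shape as the bench ones), already hangs on an inner place, left or right
- full_hung_hook (a point): point in that basket's hook, on the beam's axis, 34 mm below its grip's middle
- half_hung_grip (a point): middle of the blue grip of a part-filled basket (same shape as the bench ones), already hangs on an inner place, left or right (not the full one's)
- half_hung_hook (a point): point in that basket's hook, on the beam's axis, 34 mm below its grip's middle
- can: bystander: yellow spray can, 52 mm diameter, 150 mm tall. Origin at its underside.
- chainring: bystander: chainring lying flat, 115 mm diameter, 8 mm thick. Origin at its underside.
- wrench: bystander: steel wrench lying flat on the bench between the two standing baskets, pointing away from the robot, 180 mm long.

How it is judged (in metres and radians):
On the way:
1. the full basket from the bench hangs on the outer place beside the part-filled hung basket, let go, while the part-filled one still stands on the bench (((distance between half_hung_hook and left_inner below 0.01 m and distance between full_hook and left_outer below 0.008 m and contact force between full and stand above 1 N) or (distance between half_hung_hook and right_inner below 0.01 m and distance between full_hook and right_outer below 0.008 m and contact force between full and stand above 1 N)) and contact force between each of the fingers, the arm and full below 0.05 N and height (world z) of half_grip below 0.182 m), for 0.2 s.
At the end, for the whole second after the job is handed in: Both inner baskets still hang; bench full one outermost beside the hung part-filled one, bench part-filled one outermost on the other side, hook points within 8 mm of their grooves, weight on the beam, let go, at rest (80 mm/s); beam within 0.075 rad of level and slower than 0.1 rad/s (((distance between half_hung_hook and left_inner below 0.008 m and contact force between each of half_hung, full_hung, full, half and stand above 1 N and distance between full_hung_hook and right_inner below 0.008 m and distance between full_hook and left_outer below 0.008 m and distance between half_hook and right_outer below 0.008 m) or (distance between half_hung_hook and right_inner below 0.008 m and contact force between each of half_hung, full_hung, full, half and stand above 1 N and distance between full_hung_hook and left_inner below 0.008 m and distance between full_hook and right_outer below 0.008 m and distance between half_hook and left_outer below 0.008 m)) and value of joint beam between -0.075 and 0.075 rad and velocity of joint beam between -0.1 and 0.1 rad/s and contact force between each of the fingers, the arm and full below 0.05 N and contact force between each of the fingers, the arm and half below 0.05 N and linear speed of each of full, half, full_hung, half_hung below 0.08 m/s); the robot touches nothing.
It fails at once if the beam tips more than 0.20 rad (11 degrees) from level (value of joint beam above 0.2 rad or value of joint beam below -0.2 rad).
It fails at once if the beam swings faster than 0.22 rad/s: a basket was dropped onto it, let go before the beam had its weight, or pushed down and let spring back (velocity of joint beam above 0.22 rad/s or velocity of joint beam below -0.22 rad/s).
It fails at once if the stand or beam is pressed or knocked: by a basket being hung with more than 18 N, or by gripper or arm (also the hung baskets) with more than 4 N (contact force between any of full, half and stand above 18 N or contact force between any of the fingers, the arm and stand above 4 N or contact force between any of the fingers, the arm and full_hung above 4 N or contact force between any of the fingers, the arm and half_hung above 4 N).
It fails at once if a basket tips more than 0.7 rad and would spill (angle between any of full_grip, half_grip, full_hung_grip, half_hung_grip's own z axis and vertical above 0.7 rad).
It fails at once if the spray can, the chainring or the wrench is moved more than 15 mm (distance of any of can, chainring, wrench from where it was at the start of the episode above 0.015 m).
It also fails if it takes over 72 s, if anything falls off the work surface, if the arm or the gripper's body presses on something with over 40 N, if the wrist force passes 120 N, or if a joint passes its speed limit or range.

## Robot

A 6-joint arm with a two-finger parallel gripper is mounted at the origin on the work surface. World frame = base frame: x ahead of the robot, y to its left, z up, the work surface at z = 0. Lengths are in m, angles in degrees, forces in N, time in s.
With the tool pointing down it reaches from about 0.325 to 0.9 m from the base axis. Payload 6.1 kg.
Tool frame: the origin (TCP) lies on the centre line of the jaws, within the pads' length; the fingertips stand 25 mm ahead of it and the grasp point (between the pads) lies 6 mm ahead of it (arm.tcp_to_tips is the distance from the TCP to the fingertips, in m); y points along the fingers, z is the direction in which the jaws open and shut, and the axes are right-handed (so a half turn about y gives the same grasp; the last joint's range is limited). The gripper opens to 87 mm and grips with 3 to 60 N. Pads are 19 mm wide; open, the fingers measure 117 mm over their backs; the gripper's body (75 mm by 190 mm) begins 51 mm behind the grasp point.
Start: joints at [55.972, 12.628, 87.462, -0, 79.91, -7.225], TCP at [0.282, 0.558, 0.248] pointing down, gripper open.
Joint ranges: [-170.65, 170.65], [-52.31, 119.04], [5.05, 147.46], [-71.25, 251.25], [11.57, 151.72], [-153.62, 153.62]. Speed limits (degrees/s): [147.25, 147.25, 172.46, 180, 180, 180].

## Interface

Orientations are given as [roll, pitch, yaw] about the fixed x, y, z axes, in that order (R = Rz(yaw) Ry(pitch) Rx(roll)).
In Python, from station import arm gives the robot as it stands.
- The arm moves only by the tool servo_tool, never from a script. Its argument "commands" is a list of rows, each an object with "offset": the shift along the world's x, y, z in m, a list of three; "twist": the turn, a rotation vector about the world's x, y, z in degrees, a list of three; "hand": the opening, from -1 (shut) to 1 (fully open). In form: [{"offset": [dx, dy, dz], "twist": [wx, wy, wz], "hand": hand}, ...]. A call has 1 to 12 rows; each row shifts and turns the commanded pose from where the row before left it; what a row does not reach is not made up. A row lasts 1/12 s, in which the tool goes at most 41.7 mm and 7.16 degrees, less where a joint would pass 70% of its speed; a pose out of reach is approached as far as the arm can. A call is refused whole if a number of a shift passes 0.0417 or a number of a turn 7.16, either way. A call with a gripper value outside its range is refused whole. The fingers move at their own pace and stop on an object; "force" is the grip in N (left out, the last holds). Time passes only in rows, so rows that do not move let the fingers close. It gives the time, the measured TCP pose, the force and the opening at its end, in the units of the state.
- arm.observe(): the state, without advancing time (a new reading comes with each control period).
- arm.camera(name): name is "scene" or "top" or "wrist"; returns a dict with "img" (384x512x3 uint8, blue, green, red), "fov_y" (degrees; the focal length in pixels is half the picture's height over the tangent of half this angle, whatever the lens; pixels are square), "cx", "cy" (the principal point, pixels), "R" (3x3) and "t" (3): a world point X has camera coordinates R X + t. Camera axes: x right, y down, z forward; pixel columns grow to the right and rows downward; lengths in m; the calibration is good to about 2 mm. A picture is of the moment at which its call begins. There is no depth.
- arm.finish_job(): hands the job in, once; it reports no verdict.
Trained networks look in the newest picture that a camera, given by its name, has taken for a name from the list of things; names that differ only in an ending like _2 or _b are one class to them, and where a whole thing is asked for, a point or a joint stands for the part that bears it (a point fixed in the world has none). Each returns a list of dicts, best first, with "p" (0 to 1); they miss things now and then, are a little off and sometimes report something else, mostly with a low value. They report only what shows in the picture. A call takes as long as a camera call.
- arm.masks_of(name, camera): "pixels" (384x512 bool, what is visible of it) and "centre" ([row, column] in pixels, amid what is visible of it).
- arm.mark_of(name, camera): "centre" ([row, column] in pixels: a listed point, or the origin of a listed thing).
The state is a dict: "clock": time; "joints": joint angles; "joint_vel": joint speeds; "tau": joint torques, N m; "position": TCP position; "tool_rot": TCP orientation; "wrist_force": force on the tool from outside, world axes, zero at the start; "moment": the same for the moment, N m; "width": opening from 0.0 (shut) to 1.0 (fully open).
Only numpy, scipy, OpenCV 4.12 (cv2) and the standard library are available. Lean on these libraries where they do the work, as an engineer would, in place of code of your own. Each camera call takes 0.05 s, during which the arm holds its last target.

## Working session

There is one attempt and no reset: what is moved stays moved. The work goes in short steps, Python scripts to look and compute and a tool call to move; the robot and the scene stay as the last step left them, time stands still between calls to the robot, and variables do not carry over. Pictures are saved under pics/ and viewed, and the job is handed in when it is done.

Besides the shell and the picture viewer there is one more tool, called after ">>>" as a command line: name --argument value ..., lists and objects as JSON in quotes. servo_tool: Moves the arm, as the interface text tells. Its arguments: {"type":"object","properties":{"commands":{"type":"array"},"force":{"type":"number"}},"required":["commands"]}

```bash
mkdir -p pics; ls; python3 - <<'E'
from station import arm
import cv2, numpy as np
s=arm.observe(); print(s)
for n in ["scene","top","wrist"]:
    c=arm.camera(n); cv2.imwrite(f"pics/a_{n}.png",c["img"]); print(n,c["fov_y"],c["cx"],c["cy"],np.round(-c["R"].T@c["t"],3))
E
```

```text
pics
{'clock': 0.0, 'joints': array([ 5.59729147e+01,  1.26749244e+01,  8.75262741e+01, -4.34312433e-04,
        7.99077318e+01, -7.22175218e+00]), 'joint_vel': array([-0.07010228,  0.08767169,  0.05400832,  0.03659426, -0.02513554,
       -0.01783162]), 'tau': array([ 4.05639312e-04, -4.94611287e+01, -3.87379861e+01,  6.98632817e-02,
        5.70504286e-02, -1.42621820e-04]), 'position': array([0.2815067 , 0.55738263, 0.24643591]), 'tool_rot': array([-9.01081200e+01,  1.32695593e-02, -2.68052692e+01]), 'wrist_force': array([-0.36620939,  0.24700955,  1.41101753]), 'moment': array([ 0.01502029, -0.001474  ,  0.00252816]), 'width': 1.0016184389537666}
scene 51.64133799776249 258.9235977147614 194.5180390959889 [ 1.241 -0.063  1.299]
top 52.338510883961305 250.83956813807498 185.6945003697122 [ 0.32  -0.022  1.303]
wrist 65.46285513190773 252.614629297698 189.2040899887962 [0.214 0.591 0.384]
```

View pics/a_scene.png

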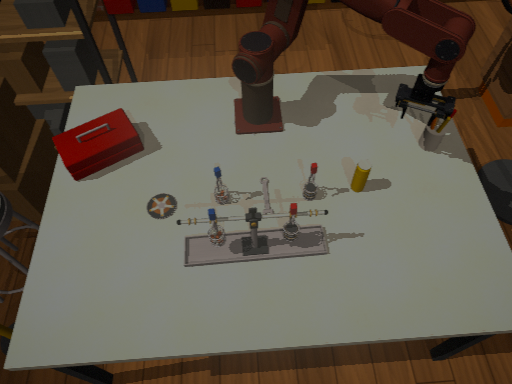

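View pics/a_top.png

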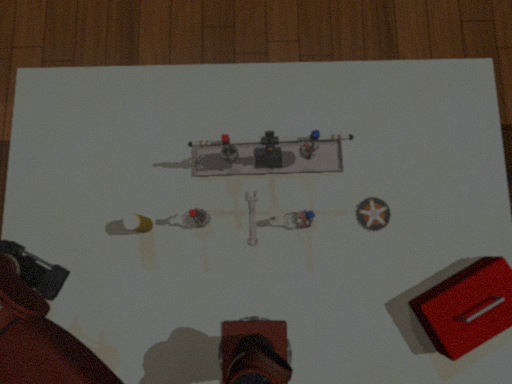

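```bash
cat > h.py <<'E'
from station import arm
import cv2, numpy as np
from scipy.optimize import least_squares
def ray(c,px):
    f=c["img"].shape[0]/2/np.tan(np.radians(c["fov_y"]/2))
    d=np.array([(px[1]-c["cx"])/f,(px[0]-c["cy"])/f,1.0]); d=c["R"].T@d
    return -c["R"].T@c["t"], d/np.linalg.norm(d)
def atz(c,px,z):
    o,d=ray(c,px); return o+d*(z-o[2])/d[2]
def tri(rs):
    A=np.zeros((3,3));b=np.zeros(3)
    for o,d in rs:
        P=np.eye(3)-np.outer(d,d);A+=P;b+=P@o
    x=np.linalg.solve(A,b)
    return x,[np.linalg.norm((np.eye(3)-np.outer(d,d))@(x-o)) for o,d in rs]
def proj(c,X):
    f=c["img"].shape[0]/2/np.tan(np.radians(c["fov_y"]/2))
    p=c["R"]@np.asarray(X)+c["t"]; return f*p[0]/p[2]+c["cx"], f*p[1]/p[2]+c["cy"]
E
python3 - <<'E'
from h import *
C={n:arm.camera(n) for n in ["scene","top"]}
for n in "stand pivot left_outer left_inner right_inner right_outer full_grip full_hook half_grip half_hook full_hung_grip full_hung_hook half_hung_grip half_hung_hook can chainring wrench".split():
    R={}
    for k in C:
        r=arm.mark_of(n,k); R[k]=r
        print(n,k,[(np.round(q["centre"],1).tolist(),round(q["p"],2)) for q in r[:3]])
    if R["scene"] and R["top"]:
        x,e=tri([ray(C[k],R[k][0]["centre"]) for k in C]); print("   ",np.round(x,4),np.round(e,4))
E
```

```text
stand scene [([244.0, 254.0], 0.63)]
stand top [([157.3, 266.2], 0.97), ([215.9, 194.8], 0.48)]
    [ 0.6317 -0.0507  0.0159] [0.0043 0.0043]
pivot scene [([208.8, 294.3], 0.42)]
pivot top [([139.4, 268.6], 0.91), ([215.2, 311.0], 0.74), ([216.5, 305.9], 0.62)]
    [0.6331 0.0114 0.2653] [0.0616 0.0616]
left_outer scene [([215.9, 313.3], 0.95)]
left_outer top [([139.8, 202.9], 0.66), ([141.9, 269.0], 0.2)]
    [0.6404 0.1381 0.2083] [0.0021 0.0021]
left_inner scene [([213.2, 290.4], 0.56)]
left_inner top [([146.1, 225.8], 0.56), ([137.7, 314.6], 0.31)]
    [0.6218 0.0701 0.2025] [0.004 0.004]
right_inner scene [([221.4, 216.9], 0.84)]
right_inner top [([137.4, 313.8], 0.93)]
    [ 0.6398 -0.1732  0.216 ] [0.0069 0.0069]
right_outer scene [([219.9, 191.1], 0.71)]
right_outer top [([140.3, 336.5], 0.55)]
    [ 0.6297 -0.2454  0.2168] [0.001 0.001]
full_grip scene [([170.7, 313.5], 0.78)]
full_grip top [([213.3, 193.8], 0.5), ([142.5, 201.3], 0.18)]
    [0.4315 0.1723 0.1585] [0.0002 0.0002]
full_hook scene [([175.6, 312.1], 0.69), ([246.3, 255.8], 0.57)]
full_hook top [([214.3, 194.1],
[... 683 characters left out ...]
007]
half_hung_grip scene [([215.9, 213.4], 0.61)]
half_hung_grip top [([136.0, 315.3], 0.9)]
    [ 0.6356 -0.1773  0.2435] [0.0032 0.0032]
half_hung_hook scene [([221.0, 210.6], 0.69)]
half_hung_hook top [([139.9, 313.0], 0.88)]
    [ 0.6343 -0.1826  0.209 ] [0.004 0.004]
can scene [([185.9, 356.6], 0.71), ([179.7, 216.1], 0.25)]
can top [([224.0, 148.5], 0.76)]
    [0.4128 0.3535 0.0104] [0.005 0.005]
chainring scene [([207.8, 162.2], 0.63), ([219.1, 191.1], 0.53)]
chainring top [([212.4, 374.4], 0.72), ([224.0, 146.7], 0.32)]
    [ 0.4424 -0.3994 -0.0037] [0.0038 0.0038]
wrench scene [([200.8, 262.4], 0.65)]
wrench top [([217.2, 251.5], 0.75)]
    [ 0.4328 -0.002  -0.0193] [0.0083 0.0083]
```

The full basket hangs on the inner left and the part-filled one on the inner right, so the beam's right end is high. The bench full basket goes on right_outer and the bench part-filled one on left_outer. Next I go above the full basket with the jaws turned along the stand's x.

>>> servo_tool --commands '[{"offset": [0.012,-0.03,0.01],"twist": [0,0,-5.5],"hand": 1},{"offset": [0.012,-0.03,0.01],"twist": [0,0,-5.5],"hand": 1},{"offset": [0.012,-0.03,0.01],"twist": [0,0,-5.5],"hand": 1},{"offset": [0.012,-0.03,0.01],"twist": [0,0,-5.5],"hand": 1},{"offset": [0.012,-0.03,0.01],"twist": [0,0,-5.5],"hand": 1},{"offset": [0.012,-0.03,0.01],"twist": [0,0,-5.5],"hand": 1},{"offset": [0.012,-0.03,0.0],"twist": [0,0,-5.5],"hand": 1},{"offset": [0.012,-0.03,0.0],"twist": [0,0,-5.5],"hand": 1},{"offset": [0.012,-0.03,0.0],"twist": [0,0,-5.5],"hand": 1},{"offset": [0.012,-0.03,0.0],"twist": [0,0,-5.5],"hand": 1},{"offset": [0.012,-0.03,0.0],"twist": [0,0,-5.5],"hand": 1},{"offset": [0.012,-0.03,0.0],"twist": [0,0,-4],"hand": 1}]'

```text
clock: 2.95
position: [0.4261, 0.1964, 0.3078]
tool_rot: [-90.0, 0.0, -91.6]
wrist_force: [0.5, 0.5, -0.7]
width: 1.0
```

```bash
cat > snap.py <<'E'
from h import *
import sys,pickle
tag=sys.argv[1]; names=sys.argv[2:]
for n in names:
    c=arm.camera(n); c["obs"]=arm.observe(); pickle.dump(c,open(f"pics/{tag}_{n}.pkl","wb"))
    cv2.imwrite(f"pics/{tag}_{n}.png",c["img"] if n!="wrist" else c["img"])
s=arm.observe(); print(round(s["clock"],2),np.round(s["position"],4),np.round(s["tool_rot"],2),np.round(s["wrist_force"],2),round(s["width"],3))
E
python3 snap.py b wrist top
```

```text
3.05 [0.4273 0.1943 0.3078] [-8.993e+01 -8.000e-02 -9.170e+01] [ 0.49  0.85 -0.73] 0.998
```

View pics/b_wrist.png

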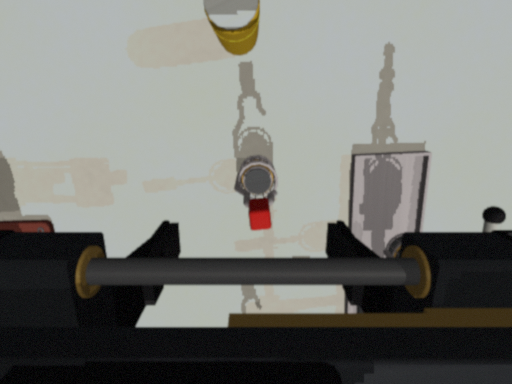

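```bash
python3 - <<'E'
from h import *
import pickle
s=cv2.imread("pics/a_scene.png")
a=cv2.resize(s[155:260,165:345],None,fx=4.4,fy=4.4,interpolation=cv2.INTER_CUBIC)
cv2.imwrite("pics/b_crop.png",cv2.convertScaleAbs(a,alpha=1.3,beta=10))
w=cv2.imread("pics/b_wrist.png")
cv2.imwrite("pics/b_crop2.png",cv2.resize(w[40:260,120:350],None,fx=2.6,fy=2.6,interpolation=cv2.INTER_CUBIC))
E
```

```text
(no output)
```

View pics/b_crop.png

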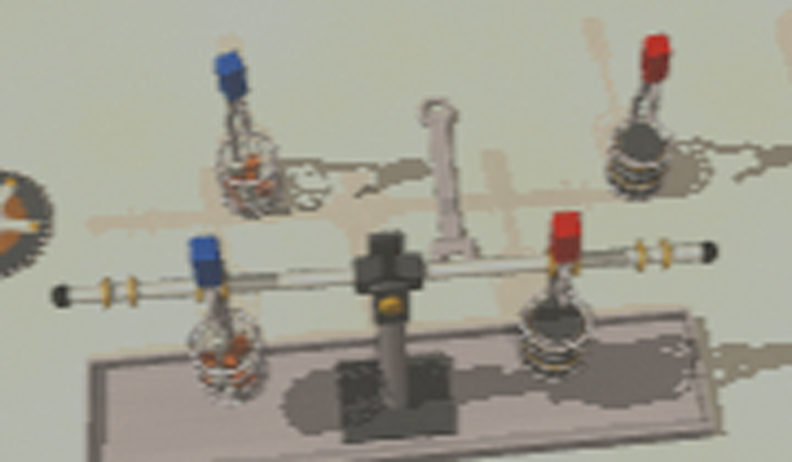

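View pics/b_crop2.png

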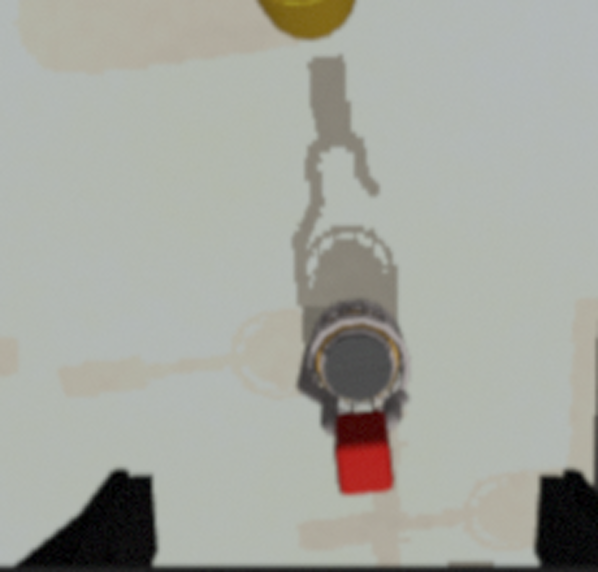

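```bash
python3 - <<'E'
from h import *
import pickle
w=pickle.load(open("pics/b_wrist.pkl","rb"))
print(atz(w,(220,259.6),0.194), -w["R"].T@w["t"], w["R"].T@[0,0,1])
# jaws middle expected pixel
s=arm.observe(); print(s["position"])
t=pickle.load(open("pics/b_top.pkl","rb"))
hsv=cv2.cvtColor(t["img"],cv2.COLOR_BGR2HSV)
m=((hsv[...,0]<8)|(hsv[...,0]>172))&(hsv[...,1]>130)&(hsv[...,2]>60)
n,l,st,ce=cv2.connectedComponentsWithStats(m.astype(np.uint8))
for i in range(1,n):
    if 10<st[i,4]<400: print(st[i],ce[i],atz(t,ce[i][::-1],0.18))
E
```

```text
[0.43262012 0.16958244 0.194     ] [0.42911393 0.27239134 0.445606  ] [-0.00760537 -0.28076187 -0.95974733]
[0.42727923 0.19426828 0.30777107]
[222 135   7   8  44] [224.88636364 138.02272727] [0.65313943 0.07874433 0.18      ]
[159 172  15  55 152] [166.18421053 199.66447368] [0.47035188 0.2501168  0.18      ]
[154 174   3   7  11] [155.         177.09090909] [0.53783578 0.28488502 0.18      ]
[157 193  11  33  74] [162.2972973  209.36486486] [0.44212675 0.26075565 0.18      ]
[ 97 200   4  15  17] [ 98.35294118 207.35294118] [0.4505842  0.44845661 0.18      ]
[115 201   9   7  17] [119.82352941 204.47058824] [0.45816206 0.38569464 0.18      ]
[103 206   6  13  27] [104.77777778 212.18518519] [0.43618985 0.42882357 0.18      ]
[190 210   8   7  46] [193.17391304 212.73913043] [0.43109709 0.17067569 0.18      ]
[105 219   7  22  55] [108.12727273 230.27272727] [0.38368062 0.41639172 0.18      ]
[165 227   9  26  45] [169.02222222 238.8       ] [0.35717457 0.23913864 0.18      ]
[171 227  12  41 112] [176.53571429 245.44642857] [0.33809491 0.21712537 0.18      ]
[109 242  10  35 103] 
[... 298 characters left out ...]
8      ]
[180 267   9  22  65] [184.07692308 277.38461538] [0.2488852  0.19396943 0.18      ]
[116 276  11  34 103] [120.34951456 291.60194175] [0.21161035 0.37320637 0.18      ]
[112 284   7  23  35] [114.82857143 294.48571429] [0.203888   0.38848962 0.18      ]
[  0 286  14   5  46] [  5.34782609 288.26086957] [0.22367678 0.70223692 0.18      ]
[236 371  10   6  15] [240.66666667 373.13333333] [-0.00491123  0.03615736  0.18      ]
[262 372   9   7  17] [266.17647059 374.94117647] [-0.00977168 -0.03261488  0.18      ]
[279 372   5  12  21] [281.04761905 377.95238095] [-0.01752953 -0.07244984  0.18      ]
[271 377   7   7  23] [274.13043478 380.08695652] [-0.02283112 -0.05375451  0.18      ]
```

>>> servo_tool --commands '[{"offset": [0.005,-0.0245,0],"twist": [0,0,0],"hand": 1},{"offset": [0,0,-0.025],"twist": [0,0,0],"hand": 1},{"offset": [0,0,-0.025],"twist": [0,0,0],"hand": 1},{"offset": [0,0,-0.025],"twist": [0,0,0],"hand": 1},{"offset": [0,0,-0.02],"twist": [0,0,0],"hand": 1},{"offset": [0,0,-0.015],"twist": [0,0,0],"hand": 1},{"offset": [0,0,-0.01],"twist": [0,0,0],"hand": 1},{"offset": [0,0,-0.005],"twist": [0,0,0],"hand": 1},{"offset": [0,0,0],"twist": [0,0,0],"hand": 1}]'

```text
clock: 3.8
position: [0.4302, 0.1736, 0.1818]
tool_rot: [-90.1, -0.0, -91.3]
wrist_force: [0.4, -0.2, 0.0]
width: 1.001
```

```bash
cat > wf.py <<'E'
from h import *
import sys
F=[];P=[]
for i in range(int(sys.argv[1])):
    c=arm.camera("wrist"); s=arm.observe(); F.append(s["wrist_force"]);P.append(s["position"])
F=np.array(F); print(round(s["clock"],2),"F",F.mean(0).round(3),"sd",F.std(0).round(2),"pos",np.mean(P,0).round(4),np.round(s["tool_rot"],2),round(s["width"],3)); print(F[:,2].round(2))
cv2.imwrite("pics/"+sys.argv[2]+".png",c["img"])
E
python3 wf.py 8 c_wrist
```

```text
4.2 F [0.168 0.041 0.236] sd [0.52 0.55 0.47] pos [0.4314 0.1736 0.1835] [-8.993e+01  2.000e-02 -9.130e+01] 1.0
[ 0.58  0.3  -0.72  0.08  0.38  0.9   0.56 -0.18]
```

View pics/c_wrist.png

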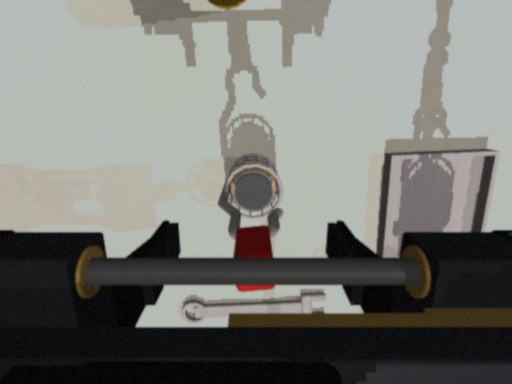

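>>> servo_tool --commands '[{"offset": [0,-0.003,0],"twist": [0,0,0],"hand": 1},{"offset": [0,0,0],"twist": [0,0,0],"hand": -1},{"offset": [0,0,0],"twist": [0,0,0],"hand": -1},{"offset": [0,0,0],"twist": [0,0,0],"hand": -1},{"offset": [0,0,0],"twist": [0,0,0],"hand": -1},{"offset": [0,0,0],"twist": [0,0,0],"hand": -1},{"offset": [0,0,0],"twist": [0,0,0],"hand": -1},{"offset": [0,0,0],"twist": [0,0,0],"hand": -1},{"offset": [0,0,0],"twist": [0,0,0],"hand": -1}]' --force 35

```text
clock: 4.95
position: [0.4308, 0.1704, 0.1825]
tool_rot: [-90.0, 0.0, -91.3]
wrist_force: [-0.6, 0.8, -0.3]
width: 0.479
```

>>> servo_tool --commands '[{"offset": [0,0,0],"twist": [0,0,0],"hand": -1},{"offset": [0,0,0],"twist": [0,0,0],"hand": -1},{"offset": [0,0,0],"twist": [0,0,0],"hand": -1},{"offset": [0,0,0],"twist": [0,0,0],"hand": -1},{"offset": [0,0,0],"twist": [0,0,0],"hand": -1},{"offset": [0,0,0],"twist": [0,0,0],"hand": -1},{"offset": [0,0,0],"twist": [0,0,0],"hand": -1}]' --force 35

```text
clock: 5.53
position: [0.4308, 0.1701, 0.1826]
tool_rot: [-90.0, -0.0, -91.3]
wrist_force: [-1.0, -2.6, 0.4]
width: 0.228
```

>>> servo_tool --commands '[{"offset": [0,0,0.004],"twist": [0,0,0],"hand": -1},{"offset": [0,0,0.008],"twist": [0,0,0],"hand": -1},{"offset": [0,0,0.014],"twist": [0,0,0],"hand": -1},{"offset": [0,0,0.018],"twist": [0,0,0],"hand": -1},{"offset": [0,0,0.02],"twist": [0,0,0],"hand": -1},{"offset": [0,0,0.02],"twist": [0,0,0],"hand": -1},{"offset": [0,0,0.02],"twist": [0,0,0],"hand": -1},{"offset": [0,0,0.018],"twist": [0,0,0],"hand": -1},{"offset": [0,0,0.015],"twist": [0,0,0],"hand": -1},{"offset": [0,0,0.01],"twist": [0,0,0],"hand": -1},{"offset": [0,0,0.006],"twist": [0,0,0],"hand": -1},{"offset": [0,0,0],"twist": [0,0,0],"hand": -1}]'

```text
clock: 6.53
position: [0.4311, 0.1705, 0.3366]
tool_rot: [-89.9, 0.0, -91.3]
wrist_force: [0.8, -0.1, -7.1]
width: 0.226
```

```bash
python3 wf.py 6 d_wrist; python3 snap.py d scene top; python3 - <<'E'
from h import *
a=cv2.imread("pics/d_scene.png")
cv2.imwrite("pics/d_crop.png",cv2.resize(a[120:270,165:345],None,fx=4,fy=4,interpolation=cv2.INTER_CUBIC))
a=cv2.imread("pics/d_top.png")
cv2.imwrite("pics/d_crop2.png",cv2.resize(a[120:240,170:370],None,fx=4,fy=4,interpolation=cv2.INTER_CUBIC))
E
```

```text
6.83 F [-0.076 -0.031 -6.795] sd [0.25 0.55 0.5 ] pos [0.4304 0.1703 0.3345] [-9.012e+01 -2.000e-02 -9.130e+01] 0.224
[-7.85 -6.43 -6.87 -6.34 -6.71 -6.57]
6.93 [0.4306 0.1703 0.3348] [-9.007e+01 -2.000e-02 -9.130e+01] [ 0.95 -1.41 -5.85] 0.228
```

View pics/d_crop.png

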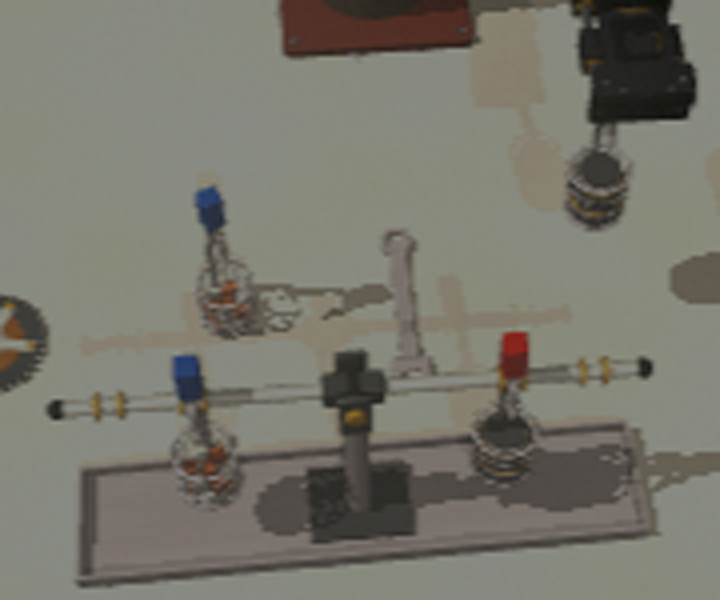

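View pics/d_crop2.png

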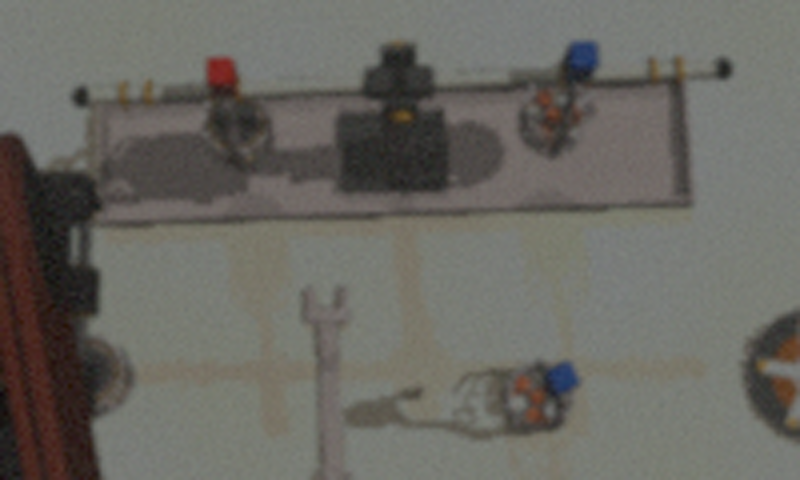

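View pics/d_wrist.png

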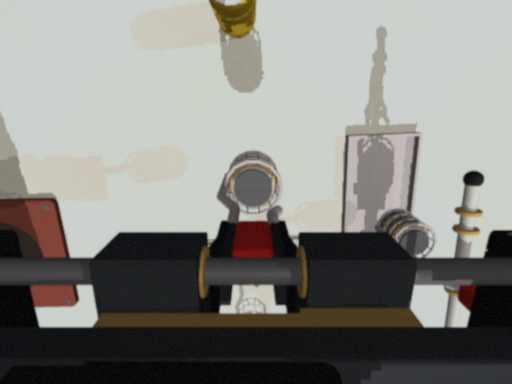

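```bash
cat > beam.py <<'E'
from h import *
import pickle
def fit(obs,zp=0.215,s=0.19):
    # obs: (cam, side(+1 left), px(u,v))
    def pts(p,sd):
        x,y,yaw,t=p
        d=np.array([-np.sin(yaw)*np.cos(t),np.cos(yaw)*np.cos(t),np.sin(t)])
        return np.array([x,y,zp])+sd*d
    def r(p): return np.concatenate([np.subtract(proj(c,pts(p,sd)),px) for c,sd,px in obs])
    q=least_squares(r,[0.635,-0.052,0,-0.05])
    return q.x,q.fun,pts
if __name__=="__main__":
    sc=pickle.load(open("pics/d_scene.pkl","rb"));tp=pickle.load(open("pics/d_top.pkl","rb"))
    def z(u,v,ou,ov,f=4): return (ou+(u+.5)/f-.5,ov+(v+.5)/f-.5)
    L,Rr=.19,-.19
    e=.234
    o=[(sc,L,z(595,371,165,120)),(sc,Rr,z(109,404.5,165,120)),(tp,L,z(135.5,91.5,170,120)),(tp,Rr,z(666,68,170,120))]
    for oo in (o,o[:2],o[2:]):
        x,f,pts=fit(oo); print(np.round(x,4),f.round(2)); print(pts(x,L).round(4),pts(x,Rr).round(4))
    c=pickle.load(open("pics/b_wrist.pkl","rb"))
E
python3 beam.py
```

```text
[ 0.6341 -0.0525  0.0184 -0.0325] [-0.06  0.68  0.26  0.66  0.32  0.55 -0.19  0.57]
[0.6306 0.1374 0.2088] [ 0.6376 -0.2423  0.2212]
[ 0.6317 -0.0539 -0.0034  0.0065] [-0.16  0.03  0.16  0.  ]
[0.6324 0.1361 0.2162] [ 0.6311 -0.2439  0.2138]
[ 0.6357 -0.0523  0.0178 -0.0341] [ 0.28 -0.   -0.27  0.02]
[0.6323 0.1376 0.2085] [ 0.6391 -0.2421  0.2215]
```

>>> servo_tool --commands '[{"offset": [0.0047,-0.015,0],"twist": [0,0,0.2],"hand": -1},{"offset": [0.0095,-0.03,0],"twist": [0,0,0.2],"hand": -1},{"offset": [0.0126,-0.04,0],"twist": [0,0,0.2],"hand": -1},{"offset": [0.0126,-0.04,0],"twist": [0,0,0.2],"hand": -1},{"offset": [0.0126,-0.04,0],"twist": [0,0,0.2],"hand": -1},{"offset": [0.0126,-0.04,0],"twist": [0,0,0.2],"hand": -1},{"offset": [0.0126,-0.04,0],"twist": [0,0,0.2],"hand": -1},{"offset": [0.0126,-0.04,0],"twist": [0,0,0.2],"hand": -1},{"offset": [0.0126,-0.04,-0.003],"twist": [0,0,0.2],"hand": -1},{"offset": [0.011,-0.035,-0.004],"twist": [0,0,0.2],"hand": -1},{"offset": [0.0095,-0.03,-0.004],"twist": [0,0,0.2],"hand": -1},{"offset": [0.0071,-0.0225,-0.003],"twist": [0,0,0.1],"hand": -1}]'

```text
clock: 7.93
position: [0.5603, -0.2435, 0.3202]
tool_rot: [-90.1, -0.0, -89.1]
wrist_force: [0.0, 1.1, -7.2]
width: 0.223
```

>>> servo_tool --commands '[{"offset": [0,0,0],"twist": [0,0,0],"hand": -1},{"offset": [0,0,0],"twist": [0,0,0],"hand": -1},{"offset": [0,0,0],"twist": [0,0,0],"hand": -1}]'

```text
clock: 8.18
position: [0.56, -0.2399, 0.3208]
tool_rot: [-90.1, 0.1, -89.0]
wrist_force: [-0.0, 1.3, -6.5]
width: 0.227
```

```bash
python3 snap.py e wrist scene top; python3 - <<'E'
from h import *
a=cv2.imread("pics/e_scene.png")
cv2.imwrite("pics/e_crop.png",cv2.resize(a[130:270,135:335],None,fx=4,fy=4,interpolation=cv2.INTER_CUBIC))
E
```

```text
8.33 [ 0.5603 -0.2392  0.3218] [-8.999e+01  1.000e-02 -8.893e+01] [ 0.35  0.26 -5.55] 0.228
```

View pics/e_wrist.png

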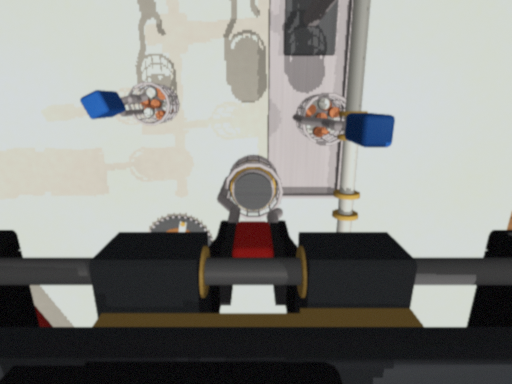

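View pics/e_crop.png

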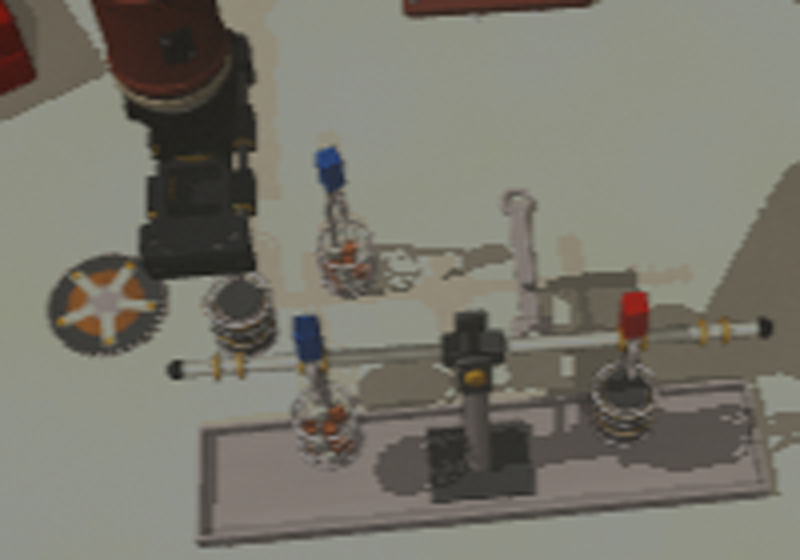

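```bash
python3 - <<'E'
from h import *
import pickle
w=pickle.load(open("pics/e_wrist.pkl","rb")); s=w["obs"]; p=s["position"]; print(p)
for z in (.219,.221,.223): print(z,atz(w,(204.5,346),z).round(4))
hsv=cv2.cvtColor(w["img"],cv2.COLOR_BGR2HSV)
m=((hsv[...,0]<8)|(hsv[...,0]>172))&(hsv[...,1]>130)
for c in (243,253,263): print(c,np.where(m[200:270,c])[0]+200)
g=p[2]-.0086
for r in (221,223,225): print(atz(w,(r,253),g-.02)-p)
cv2.imwrite("pics/e_c2.png",cv2.resize(w["img"][150:270,200:400],None,fx=4,fy=4,interpolation=cv2.INTER_CUBIC))
E
```

```text
[ 0.56010064 -0.23948382  0.32124101]
0.219 [ 0.6399 -0.246   0.219 ]
0.221 [ 0.6393 -0.2453  0.221 ]
0.223 [ 0.6386 -0.2446  0.223 ]
243 [223 224 225 226 227 228 229 230 231 232 233 234 235 236 237 238 239 240
 241 242 243 244 245 246 247 248 249 250 251 252 253 254 255 256 257]
253 [223 224 225 226 227 228 229 230 231 232 233 234 235 236 237 238 239 240
 241 242 243 244 245 246 247 248 249 250 251 252 253 254 255 256 257]
263 [223 224 225 226 227 228 229 230 231 232 233 234 235 236 237 238 239 240
 241 242 243 244 245 246 247 248 249 250 251 252 253 254 255 256 257]
[ 0.00078057  0.00733902 -0.0286    ]
[ 0.00080193  0.00605247 -0.0286    ]
[ 0.00082338  0.00476072 -0.0286    ]
```

View pics/e_c2.png

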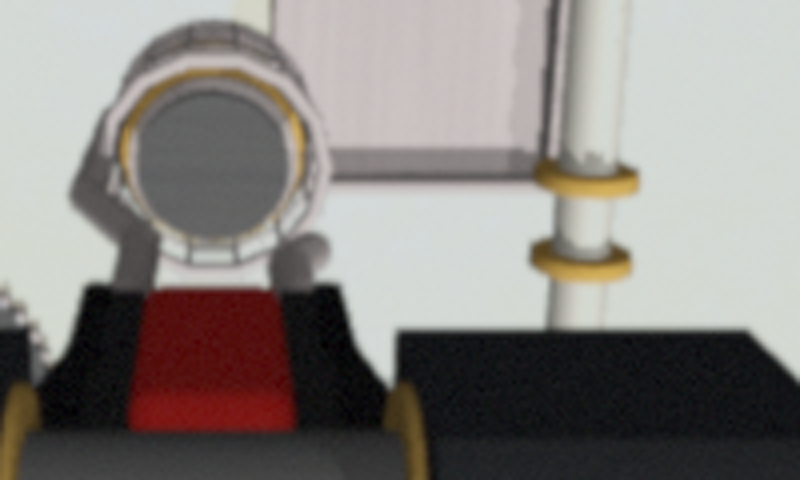

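>>> servo_tool --commands '[{"offset": [0.004,-0.002,0],"twist": [0,0,0],"hand": -1},{"offset": [0.008,0,0],"twist": [0,0,0],"hand": -1},{"offset": [0.012,0,0],"twist": [0,0,0],"hand": -1},{"offset": [0.015,0,0],"twist": [0,0,0],"hand": -1},{"offset": [0.014,0,0],"twist": [0,0,0],"hand": -1},{"offset": [0.011,0,0],"twist": [0,0,0],"hand": -1},{"offset": [0.008,0,0],"twist": [0,0,0],"hand": -1},{"offset": [0.004,0,0],"twist": [0,0,0],"hand": -1},{"offset": [0.001,0,0],"twist": [0,0,0],"hand": -1},{"offset": [0,0,0],"twist": [0,0,0],"hand": -1},{"offset": [0,0,0],"twist": [0,0,0],"hand": -1}]'

```text
clock: 9.25
position: [0.6369, -0.2422, 0.3215]
tool_rot: [-90.0, 0.0, -89.0]
wrist_force: [0.3, -0.6, -5.4]
width: 0.227
```

```bash
python3 wf.py 4 f_w; python3 snap.py f wrist scene; python3 - <<'E'
from h import *
a=cv2.imread("pics/f_scene.png")
cv2.imwrite("pics/f_crop.png",cv2.resize(a[150:270,145:275],None,fx=5,fy=5,interpolation=cv2.INTER_CUBIC))
E
```

```text
9.45 F [ 0.404 -0.159 -6.611] sd [0.32 0.33 0.13] pos [ 0.6369 -0.2423  0.3218] [-8.999e+01 -1.000e-02 -8.902e+01] 0.229
[-6.47 -6.66 -6.8  -6.51]
9.55 [ 0.637  -0.2423  0.3218] [-8.999e+01 -1.000e-02 -8.902e+01] [-0.56 -0.2  -6.56] 0.23
```

View pics/f_wrist.png

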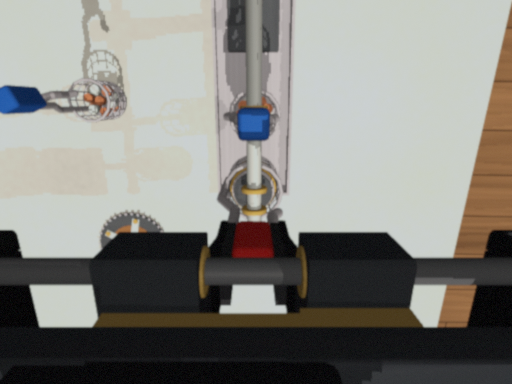

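View pics/f_crop.png

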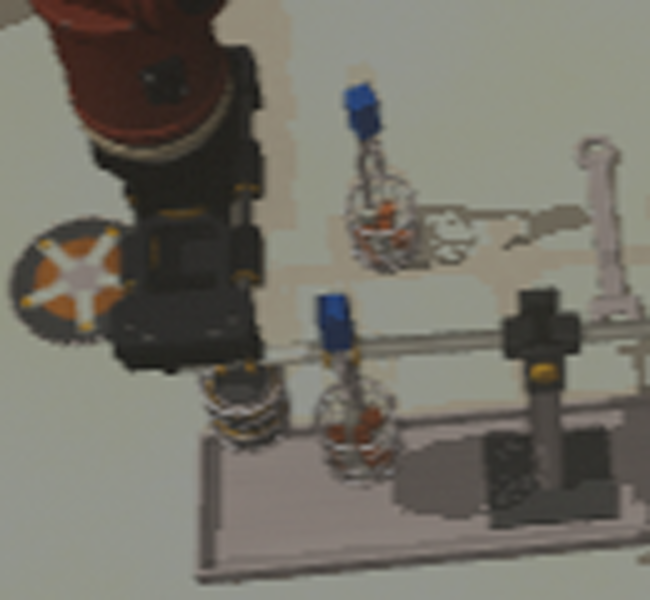

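```bash
python3 - <<'E'
from h import *
import pickle
w=pickle.load(open("pics/f_wrist.pkl","rb")); p=w["obs"]["position"]; 
im=cv2.resize(w["img"][160:260,200:310],None,fx=6,fy=6,interpolation=cv2.INTER_CUBIC); cv2.imwrite("pics/f_c2.png",im)
for r in (199,200.5,202): print([ (atz(w,(r,254.5),z)-p).round(4) for z in (.219,.222)])
E
```

```text
[array([ 0.0024, -0.003 , -0.1028]), array([ 0.0024, -0.002 , -0.0998])]
[array([ 0.0024, -0.0044, -0.1028]), array([ 0.0024, -0.0034, -0.0998])]
[array([ 0.0024, -0.0057, -0.1028]), array([ 0.0024, -0.0047, -0.0998])]
```

View pics/f_c2.png

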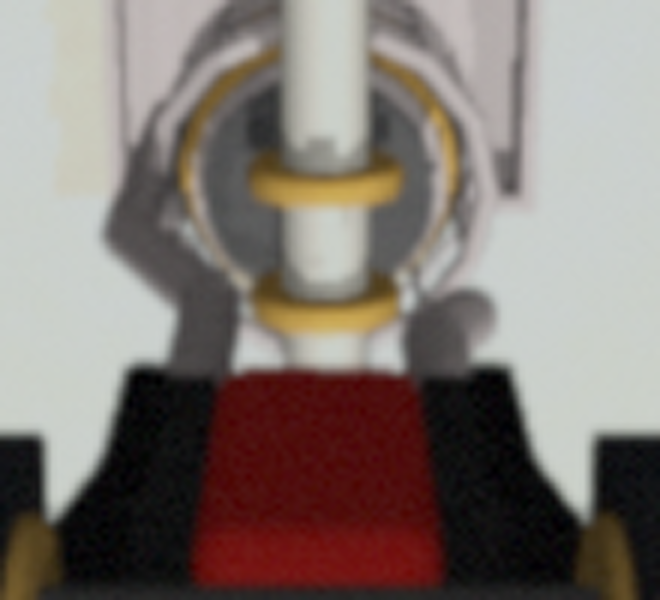

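>>> servo_tool --commands '[{"offset": [0,0,-0.003],"twist": [0,0,0],"hand": -1},{"offset": [0,0,-0.006],"twist": [0,0,0],"hand": -1},{"offset": [0,0,-0.008],"twist": [0,0,0],"hand": -1},{"offset": [0,0,-0.008],"twist": [0,0,0],"hand": -1},{"offset": [0,0,-0.007],"twist": [0,0,0],"hand": -1},{"offset": [0,0,-0.006],"twist": [0,0,0],"hand": -1},{"offset": [0,0,-0.004],"twist": [0,0,0],"hand": -1},{"offset": [0,0,-0.003],"twist": [0,0,0],"hand": -1},{"offset": [0,0,-0.001],"twist": [0,0,0],"hand": -1},{"offset": [0,0,0],"twist": [0,0,0],"hand": -1}]'

```text
clock: 10.38
position: [0.6372, -0.2422, 0.2754]
tool_rot: [-90.0, 0.0, -89.0]
wrist_force: [-0.4, 0.4, -6.7]
width: 0.231
```

```bash
python3 wf.py 3 g_w;python3 - <<'E'
from h import *
a=cv2.imread("pics/g_w.png")
cv2.imwrite("pics/g_c.png",cv2.resize(a[90:270,180:330],None,fx=4,fy=3.3,interpolation=cv2.INTER_CUBIC))
E
```

```text
10.53 F [ 0.137  0.221 -6.314] sd [0.25 0.41 0.2 ] pos [ 0.6374 -0.2423  0.2761] [-8.995e+01 -3.000e-02 -8.900e+01] 0.231
[-6.22 -6.59 -6.12]
```

View pics/g_c.png

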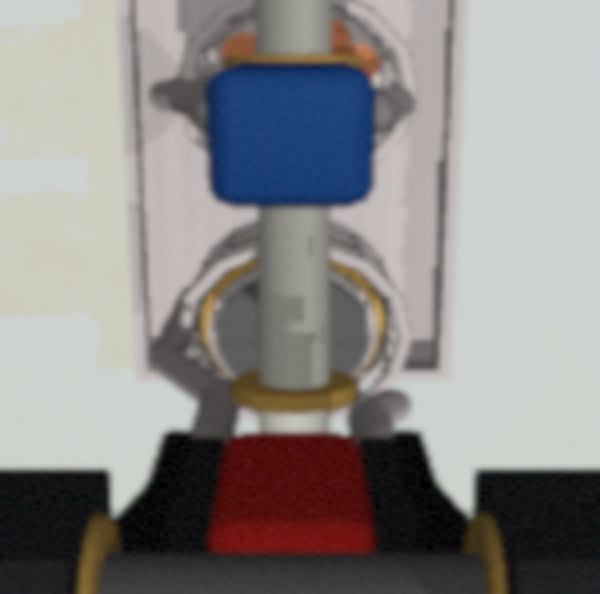

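>>> servo_tool --commands '[{"offset": [0,0,-0.001],"twist": [0,0,0],"hand": -1},{"offset": [0,0,-0.001],"twist": [0,0,0],"hand": -1},{"offset": [0,0,-0.001],"twist": [0,0,0],"hand": -1},{"offset": [0,0,-0.001],"twist": [0,0,0],"hand": -1},{"offset": [0,0,-0.001],"twist": [0,0,0],"hand": -1},{"offset": [0,0,-0.001],"twist": [0,0,0],"hand": -1},{"offset": [0,0,-0.001],"twist": [0,0,0],"hand": -1},{"offset": [0,0,-0.001],"twist": [0,0,0],"hand": -1},{"offset": [0,0,-0.001],"twist": [0,0,0],"hand": -1},{"offset": [0,0,-0.001],"twist": [0,0,0],"hand": -1}]'

```text
clock: 11.37
position: [0.6372, -0.2422, 0.2655]
tool_rot: [-90.0, 0.0, -89.0]
wrist_force: [0.2, 0.5, -6.8]
width: 0.227
```

>>> servo_tool --commands '[{"offset": [0,0,-0.0008],"twist": [0,0,0],"hand": -1},{"offset": [0,0,-0.0008],"twist": [0,0,0],"hand": -1},{"offset": [0,0,-0.0008],"twist": [0,0,0],"hand": -1},{"offset": [0,0,-0.0008],"twist": [0,0,0],"hand": -1},{"offset": [0,0,-0.0008],"twist": [0,0,0],"hand": -1}]'

```text
clock: 11.78
position: [0.6372, -0.2423, 0.2616]
tool_rot: [-90.0, -0.0, -89.0]
wrist_force: [0.0, -0.3, -5.9]
width: 0.23
```

```bash
python3 wf.py 3 g2_w;python3 - <<'E'
from h import *
a=cv2.imread("pics/g2_w.png")
cv2.imwrite("pics/g2_c.png",cv2.resize(a[90:270,180:330],None,fx=4,fy=3.3,interpolation=cv2.INTER_CUBIC))
E
```

```text
11.93 F [-0.356  0.254 -6.241] sd [0.5  0.26 0.22] pos [ 0.6372 -0.2423  0.2615] [-90.   0. -89.] 0.23
[-6.53 -6.01 -6.19]
```

View pics/g2_c.png

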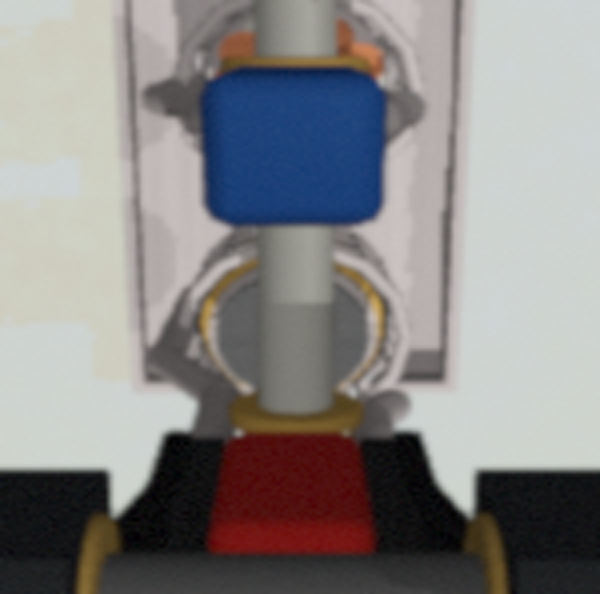

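>>> servo_tool --commands '[{"offset": [0,0,-0.0008],"twist": [0,0,0],"hand": -1},{"offset": [0,0,-0.0008],"twist": [0,0,0],"hand": -1},{"offset": [0,0,-0.0008],"twist": [0,0,0],"hand": -1},{"offset": [0,0,-0.0008],"twist": [0,0,0],"hand": -1},{"offset": [0,0,-0.0008],"twist": [0,0,0],"hand": -1},{"offset": [0,0,-0.0008],"twist": [0,0,0],"hand": -1}]'

```text
clock: 12.43
position: [0.6373, -0.2424, 0.2569]
tool_rot: [-90.0, -0.0, -89.0]
wrist_force: [0.0, -0.4, -5.8]
width: 0.228
```

```bash
python3 wf.py 4 g3_w;python3 - <<'E'
from h import *
a=cv2.imread("pics/g3_w.png")
cv2.imwrite("pics/g3_c.png",cv2.resize(a[90:270,180:330],None,fx=4,fy=3.3,interpolation=cv2.INTER_CUBIC))
E
```

```text
12.63 F [-0.096 -0.282 -5.111] sd [0.22 0.34 0.46] pos [ 0.6373 -0.2424  0.2568] [-8.999e+01 -1.000e-02 -8.901e+01] 0.231
[-4.45 -4.9  -5.58 -5.51]
```

View pics/g3_c.png

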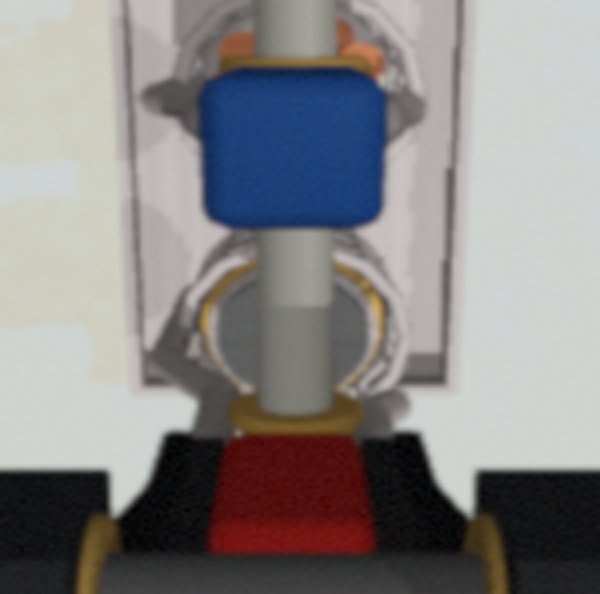

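>>> servo_tool --commands '[{"offset": [0,0,-0.0005],"twist": [0,0,0],"hand": -1},{"offset": [0,0,-0.001],"twist": [0,0,0],"hand": -1},{"offset": [0,0,-0.001],"twist": [0,0,0],"hand": -1},{"offset": [0,0,-0.001],"twist": [0,0,0],"hand": -1},{"offset": [0,0,-0.001],"twist": [0,0,0],"hand": -1},{"offset": [0,0,-0.001],"twist": [0,0,0],"hand": -1},{"offset": [0,0,-0.001],"twist": [0,0,0],"hand": -1},{"offset": [0,0,-0.001],"twist": [0,0,0],"hand": -1},{"offset": [0,0,-0.001],"twist": [0,0,0],"hand": -1},{"offset": [0,0,-0.001],"twist": [0,0,0],"hand": -1},{"offset": [0,0,-0.0005],"twist": [0,0,0],"hand": -1}]'

```text
clock: 13.55
position: [0.6373, -0.2423, 0.2468]
tool_rot: [-90.0, -0.0, -89.0]
wrist_force: [0.8, -1.0, -2.4]
width: 0.226
```

```bash
python3 wf.py 5 g4_w
```

```text
13.8 F [ 0.397 -1.339 -3.098] sd [0.61 0.48 0.42] pos [ 0.6373 -0.2423  0.2468] [-8.998e+01 -1.000e-02 -8.901e+01] 0.226
[-3.26 -2.84 -3.75 -3.13 -2.51]
```

>>> servo_tool --commands '[{"offset": [0,0,-0.0005],"twist": [0,0,0],"hand": -1},{"offset": [0,0,-0.001],"twist": [0,0,0],"hand": -1},{"offset": [0,0,-0.0012],"twist": [0,0,0],"hand": -1},{"offset": [0,0,-0.0012],"twist": [0,0,0],"hand": -1},{"offset": [0,0,-0.0012],"twist": [0,0,0],"hand": -1},{"offset": [0,0,-0.0012],"twist": [0,0,0],"hand": -1},{"offset": [0,0,-0.0012],"twist": [0,0,0],"hand": -1},{"offset": [0,0,-0.0012],"twist": [0,0,0],"hand": -1},{"offset": [0,0,-0.0012],"twist": [0,0,0],"hand": -1},{"offset": [0,0,-0.001],"twist": [0,0,0],"hand": -1},{"offset": [0,0,-0.0006],"twist": [0,0,0],"hand": -1},{"offset": [0,0,0],"twist": [0,0,0],"hand": -1}]'

```text
clock: 14.8
position: [0.6373, -0.2419, 0.2352]
tool_rot: [-90.0, 0.0, -89.0]
wrist_force: [0.2, 0.9, 0.1]
width: 0.227
```

```bash
python3 wf.py 6 g5_w
```

```text
15.1 F [0.067 2.254 0.031] sd [0.56 0.38 0.37] pos [ 0.6373 -0.2419  0.2354] [-8.999e+01  2.000e-02 -8.900e+01] 0.223
[-0.15 -0.2   0.47 -0.4   0.6  -0.12]
```

```bash
python3 snap.py g6 scene;python3 - <<'E'
from h import *
a=cv2.imread("pics/g5_w.png")
cv2.imwrite("pics/g5_c.png",cv2.resize(a[90:270,180:330],None,fx=4,fy=3.3,interpolation=cv2.INTER_CUBIC))
a=cv2.imread("pics/g6_scene.png")
cv2.imwrite("pics/g6_crop.png",cv2.resize(a[150:270,145:345],None,fx=4,fy=4,interpolation=cv2.INTER_CUBIC))
E
```

```text
15.15 [ 0.6373 -0.242   0.2353] [-8.999e+01  2.000e-02 -8.900e+01] [ 0.94  2.06 -0.52] 0.226
```

View pics/g5_c.png

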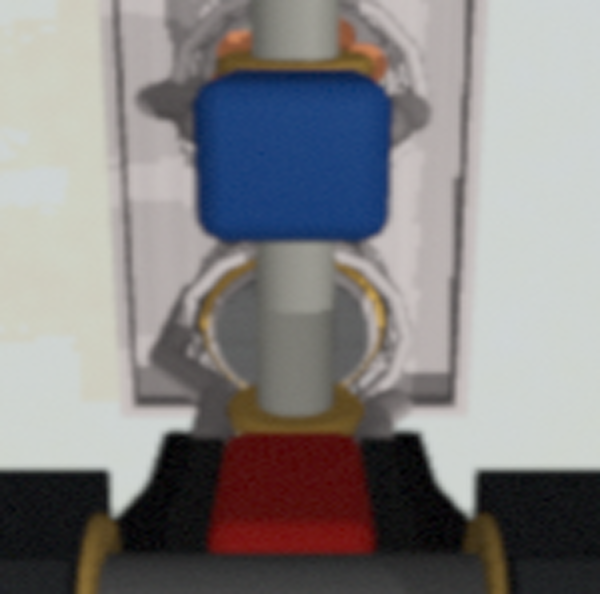

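View pics/g6_crop.png

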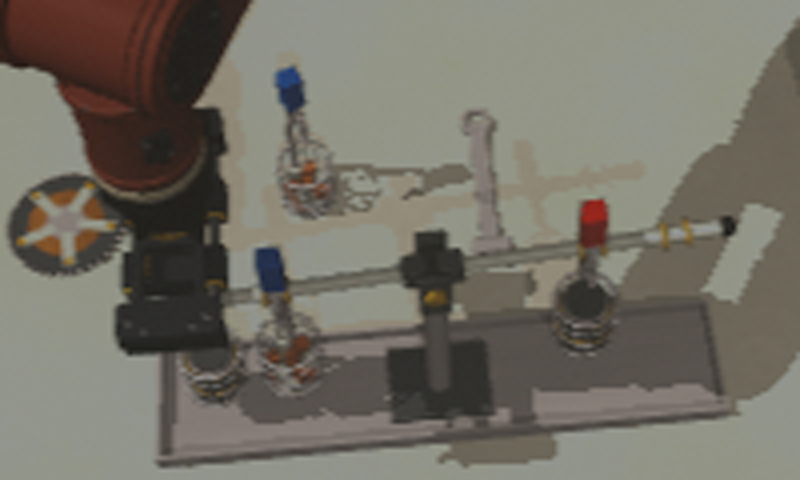

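>>> servo_tool --commands '[{"offset": [0,0.0005,0],"twist": [0,0,0],"hand": -1},{"offset": [0,0.0005,0],"twist": [0,0,0],"hand": -1},{"offset": [0,0,0],"twist": [0,0,0],"hand": -1}]'

```text
clock: 15.4
position: [0.6373, -0.2418, 0.2355]
tool_rot: [-90.0, -0.1, -89.0]
wrist_force: [-0.4, -1.0, 0.2]
width: 0.228
```

```bash
python3 wf.py 5 g7_w
```

```text
15.65 F [ 0.596 -0.994 -0.44 ] sd [0.51 0.21 0.46] pos [ 0.6373 -0.2418  0.2354] [-8.998e+01 -5.000e-02 -8.902e+01] 0.226
[ 0.22 -0.69 -0.23 -1.17 -0.33]
```

>>> servo_tool --commands '[{"offset": [0,-0.0002,-0.0006],"twist": [0,0,0],"hand": -1},{"offset": [0,-0.0002,-0.0006],"twist": [0,0,0],"hand": -1},{"offset": [0,0,-0.0006],"twist": [0,0,0],"hand": -1},{"offset": [0,0,-0.0002],"twist": [0,0,0],"hand": -1},{"offset": [0,0,0],"twist": [0,0,0],"hand": -1}]'

```text
clock: 16.07
position: [0.6373, -0.2416, 0.2332]
tool_rot: [-90.0, -0.0, -89.0]
wrist_force: [1.2, -0.6, 0.3]
width: 0.224
```

```bash
python3 wf.py 10 g8_w
```

```text
16.57 F [ 0.684 -0.861  0.132] sd [0.46 0.5  0.42] pos [ 0.6373 -0.2416  0.2333] [-89.99  -0.   -89.  ] 0.225
[ 0.57  0.52 -0.32  0.1  -0.27  0.09  0.42  0.85 -0.49 -0.15]
```

>>> servo_tool --commands '[{"offset": [0,0,0],"twist": [0,0,0],"hand": -1},{"offset": [0,0,0],"twist": [0,0,0],"hand": -1},{"offset": [0,0,0],"twist": [0,0,0],"hand": -1},{"offset": [0,0,0],"twist": [0,0,0],"hand": -1}]' --force 3

```text
clock: 16.9
position: [0.6371, -0.2417, 0.2332]
tool_rot: [-90.0, 0.0, -89.0]
wrist_force: [1.2, -0.6, -0.1]
width: 0.23
```

```bash
python3 wf.py 5 g9_w
```

```text
17.15 F [ 0.541 -1.133  0.616] sd [0.49 0.31 0.27] pos [ 0.6372 -0.2416  0.2332] [-90.01   0.   -89.  ] 0.234
[0.91 0.16 0.57 0.56 0.88]
```

>>> servo_tool --commands '[{"offset": [0,0,0],"twist": [0,0,0],"hand": -0.5},{"offset": [0,0,0],"twist": [0,0,0],"hand": -0.45},{"offset": [0,0,0],"twist": [0,0,0],"hand": -0.4},{"offset": [0,0,0],"twist": [0,0,0],"hand": -0.2},{"offset": [0,0,0],"twist": [0,0,0],"hand": 0},{"offset": [0,0,0],"twist": [0,0,0],"hand": 0.2}]'

```text
clock: 17.65
position: [0.6372, -0.2416, 0.2332]
tool_rot: [-90.0, 0.0, -89.0]
wrist_force: [0.5, 0.1, -0.7]
width: 0.442
```

```bash
python3 wf.py 6 h_w;python3 - <<'E'
from h import *
a=cv2.imread("pics/h_w.png")
cv2.imwrite("pics/h_c.png",cv2.resize(a[90:330,120:390],None,fx=2.9,fy=2.5,interpolation=cv2.INTER_CUBIC))
E
```

```text
17.95 F [ 0.1   -0.359  0.19 ] sd [0.5  0.37 0.15] pos [ 0.6372 -0.2416  0.2333] [-90.   0. -89.] 0.593
[0.05 0.45 0.03 0.23 0.07 0.29]
```

View pics/h_c.png

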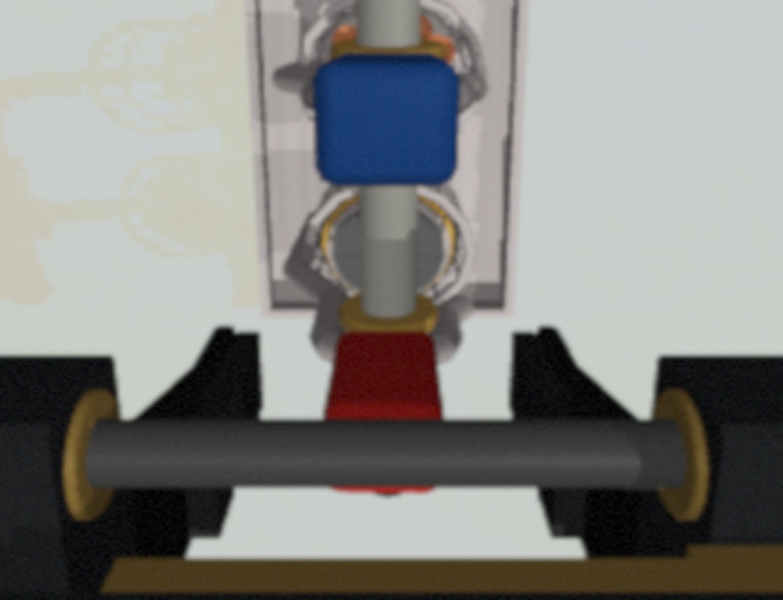

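>>> servo_tool --commands '[{"offset": [0,0,0.004],"twist": [0,0,0],"hand": 0.3},{"offset": [0,0,0.008],"twist": [0,0,0],"hand": 0.3},{"offset": [0,0,0.015],"twist": [0,0,0],"hand": 0.3},{"offset": [0,0,0.02],"twist": [0,0,0],"hand": 0.3},{"offset": [0,0,0.02],"twist": [0,0,0],"hand": 1},{"offset": [-0.01,0.005,0.015],"twist": [0,0,0],"hand": 1},{"offset": [-0.035,0.02,0.005],"twist": [0,0,0],"hand": 1},{"offset": [-0.04,0.02,0],"twist": [0,0,0],"hand": 1},{"offset": [-0.04,0.02,0],"twist": [0,0,0],"hand": 1},{"offset": [-0.04,0.01,0],"twist": [0,0,0],"hand": 1},{"offset": [-0.03,0.005,0],"twist": [0,0,0],"hand": 1},{"offset": [-0.015,0,0],"twist": [0,0,0],"hand": 1}]'

```text
clock: 18.95
position: [0.4301, -0.1631, 0.3214]
tool_rot: [-90.0, -0.0, -89.0]
wrist_force: [0.9, -0.4, 0.5]
width: 0.997
```

```bash
python3 snap.py i scene wrist top;python3 - <<'E'
from h import *
a=cv2.imread("pics/i_scene.png")
cv2.imwrite("pics/i_crop.png",cv2.resize(a[150:270,145:345],None,fx=4,fy=4,interpolation=cv2.INTER_CUBIC))
a=cv2.imread("pics/i_top.png")
cv2.imwrite("pics/i_crop2.png",cv2.resize(a[110:240,170:370],None,fx=4,fy=4,interpolation=cv2.INTER_CUBIC))
E
```

```text
19.1 [ 0.4327 -0.1646  0.3218] [-89.83  -0.09 -89.05] [-0.02  0.06  0.51] 1.0
```

View pics/i_crop.png

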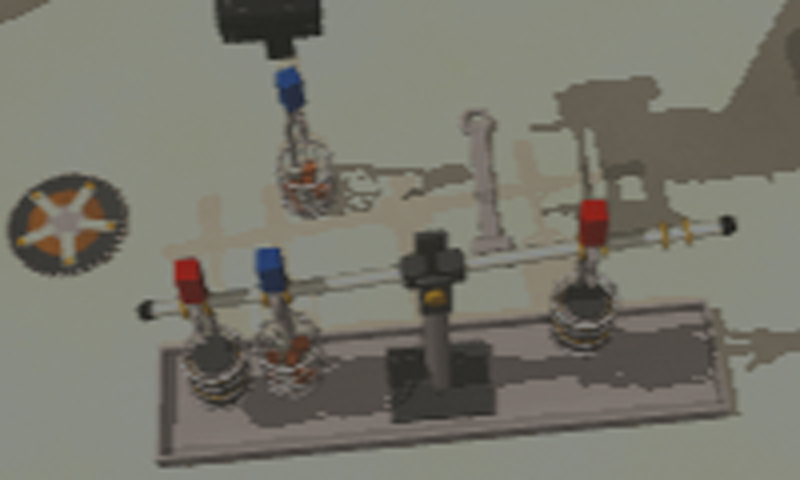

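View pics/i_wrist.png

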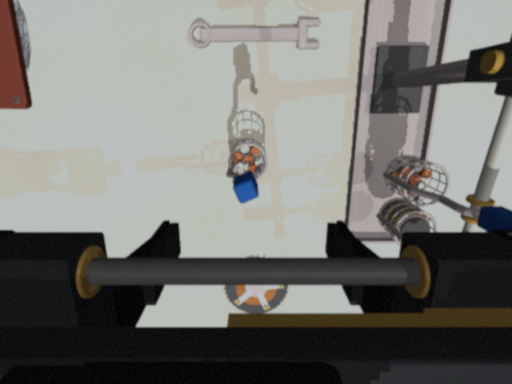

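View pics/i_crop2.png

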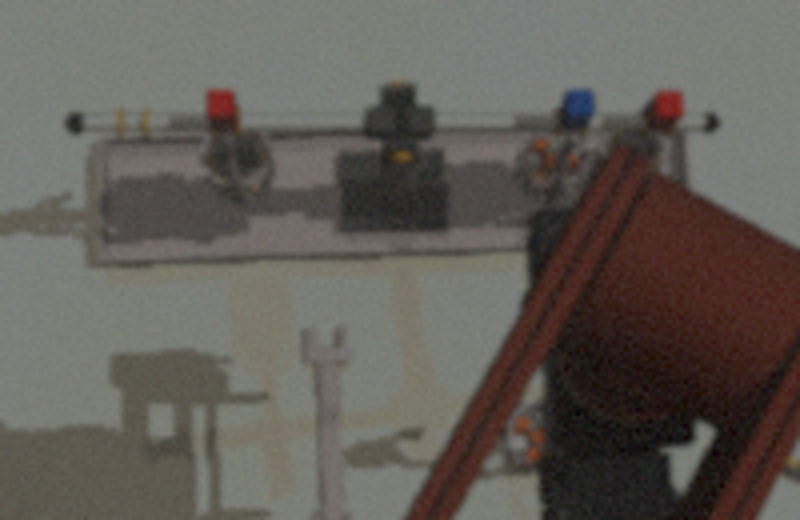

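```bash
python3 - <<'E'
from h import *
import pickle
w=pickle.load(open("pics/i_wrist.pkl","rb"))
o=(195,40)
cv2.imwrite("pics/i_c3.png",cv2.resize(w["img"][40:220,195:300],None,fx=5,fy=3.3,interpolation=cv2.INTER_CUBIC)[:])
cv2.imwrite("pics/i_c3.png",cv2.resize(w["img"][60:215,195:300],None,fx=3.8,fy=3.8,interpolation=cv2.INTER_CUBIC))
hsv=cv2.cvtColor(w["img"],cv2.COLOR_BGR2HSV)
m=(abs(hsv[...,0].astype(int)-112)<12)&(hsv[...,1]>150)
m[:, :200]=0; m[:,300:]=0
ys,xs=np.where(m); print(xs.min(),xs.max(),ys.min(),ys.max(), xs.mean(),ys.mean())
v=hsv[...,2]; print(np.unique(v[m])[::8])
top=m&(v>np.percentile(v[m],60)); ys,xs=np.where(top)
r=cv2.minAreaRect(np.stack([xs,ys],1).astype(np.float32)); print(r)
print(atz(w,(r[0][1],r[0][0]),.194), atz(w,(195,246),.194))
E
```

```text
200 299 172 383 246.10174880763117 225.51033386327504
[  1   9  18  60  68  78  87  97 108 120 129 138 146 154 162]
((245.50001525878906, 192.00001525878906), (15.652474403381348, 16.099689483642578), 63.43495178222656)
[ 0.42372171 -0.16835704  0.194     ] [ 0.42421693 -0.17126967  0.194     ]
```

View pics/i_c3.png

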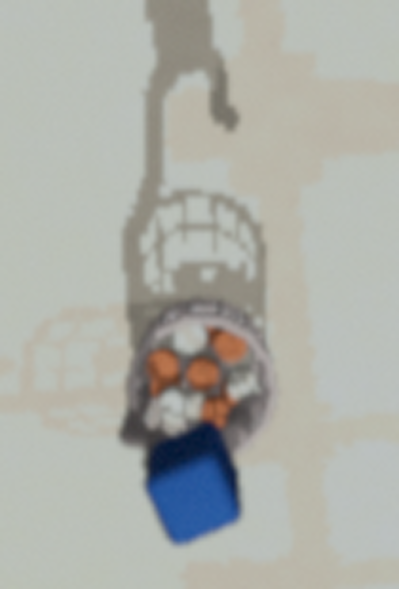

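>>> servo_tool --commands '[{"offset": [-0.003,-0.001,0],"twist": [0,0,6.25],"hand": 1},{"offset": [-0.003,-0.001,0],"twist": [0,0,6.25],"hand": 1},{"offset": [-0.0025,-0.0005,-0.01],"twist": [0,0,6.25],"hand": 1},{"offset": [-0.001,-0.0005,-0.015],"twist": [0,0,6.25],"hand": 1},{"offset": [0,0,-0.02],"twist": [0,0,0],"hand": 1},{"offset": [0,0,-0.025],"twist": [0,0,0],"hand": 1},{"offset": [0,0,-0.01],"twist": [0,0,0],"hand": 1},{"offset": [0,0,0],"twist": [0,0,0],"hand": 1},{"offset": [0,0,0],"twist": [0,0,0],"hand": 1}]'

```text
clock: 19.85
position: [0.4237, -0.1675, 0.2404]
tool_rot: [-90.0, 0.0, -64.0]
wrist_force: [0.3, 0.4, 0.0]
width: 1.002
```

```bash
python3 snap.py j wrist
```

```text
19.9 [ 0.4241 -0.1678  0.2414] [-8.996e+01 -5.000e-02 -6.400e+01] [0.25 0.18 0.25] 0.999
```

View pics/j_wrist.png

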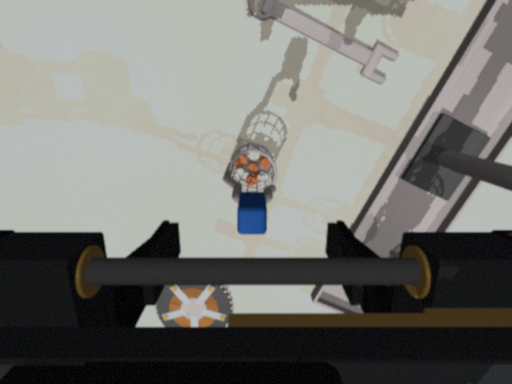

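>>> servo_tool --commands '[{"offset": [0,0,-0.015],"twist": [0,0,0],"hand": 1},{"offset": [0,0,-0.02],"twist": [0,0,0],"hand": 1},{"offset": [0,0,-0.014],"twist": [0,0,0],"hand": 1},{"offset": [0,0,-0.0075],"twist": [0,0,0],"hand": 0.6},{"offset": [0,0,-0.002],"twist": [0,0,0],"hand": 0.2},{"offset": [0,0,0],"twist": [0,0,0],"hand": -1},{"offset": [0,0,0],"twist": [0,0,0],"hand": -1},{"offset": [0,0,0],"twist": [0,0,0],"hand": -1},{"offset": [0,0,0],"twist": [0,0,0],"hand": -1},{"offset": [0,0,0],"twist": [0,0,0],"hand": -1},{"offset": [0,0,0],"twist": [0,0,0],"hand": -1},{"offset": [0,0,0],"twist": [0,0,0],"hand": -1}]' --force 35

```text
clock: 20.9
position: [0.4233, -0.1674, 0.182]
tool_rot: [-90.0, -0.0, -64.0]
wrist_force: [-0.2, 0.7, -0.3]
width: 0.405
```

>>> servo_tool --commands '[{"offset": [0,0,0],"twist": [0,0,0],"hand": -1},{"offset": [0,0,0],"twist": [0,0,0],"hand": -1},{"offset": [0,0,0],"twist": [0,0,0],"hand": -1},{"offset": [0,0,0],"twist": [0,0,0],"hand": -1},{"offset": [0,0,0],"twist": [0,0,0],"hand": -1},{"offset": [0,0,0],"twist": [0,0,0],"hand": -1}]'

```text
clock: 21.4
position: [0.4232, -0.1674, 0.1818]
tool_rot: [-90.0, -0.0, -64.0]
wrist_force: [-0.1, -0.6, 0.1]
width: 0.227
```

>>> servo_tool --commands '[{"offset": [0,0,0.004],"twist": [0,0,0],"hand": -1},{"offset": [0,0,0.008],"twist": [0,0,0],"hand": -1},{"offset": [0,0,0.014],"twist": [0,0,-2],"hand": -1},{"offset": [0,0,0.018],"twist": [0,0,-4],"hand": -1},{"offset": [0,0,0.02],"twist": [0,0,-4],"hand": -1},{"offset": [0,0,0.02],"twist": [0,0,-4],"hand": -1},{"offset": [0,0,0.02],"twist": [0,0,-4],"hand": -1},{"offset": [0,0,0.02],"twist": [0,0,-4],"hand": -1},{"offset": [0,0,0.016],"twist": [0,0,-3],"hand": -1},{"offset": [0,0,0.01],"twist": [0,0,0],"hand": -1},{"offset": [0,0,0.006],"twist": [0,0,0],"hand": -1},{"offset": [0,0,0],"twist": [0,0,0],"hand": -1}]'

```text
clock: 22.4
position: [0.4235, -0.1675, 0.339]
tool_rot: [-89.9, -0.1, -88.9]
wrist_force: [0.4, -0.7, -2.6]
width: 0.225
```

```bash
python3 wf.py 6 k_w; python3 snap.py k scene top; python3 - <<'E'
from h import *
a=cv2.imread("pics/k_scene.png")
cv2.imwrite("pics/k_crop.png",cv2.resize(a[120:270,145:345],None,fx=4,fy=4,interpolation=cv2.INTER_CUBIC))
a=cv2.imread("pics/k_top.png")
cv2.imwrite("pics/k_crop2.png",cv2.resize(a[110:240,170:370],None,fx=4,fy=4,interpolation=cv2.INTER_CUBIC))
E
```

```text
22.7 F [-0.304  0.223 -3.223] sd [0.69 0.7  0.37] pos [ 0.4228 -0.1672  0.3368] [-9.010e+01  7.000e-02 -8.898e+01] 0.228
[-3.42 -3.7  -2.93 -3.61 -2.9  -2.78]
22.8 [ 0.4229 -0.1672  0.337 ] [-9.007e+01  4.000e-02 -8.899e+01] [ 0.71  0.54 -3.08] 0.229
```

View pics/k_crop.png

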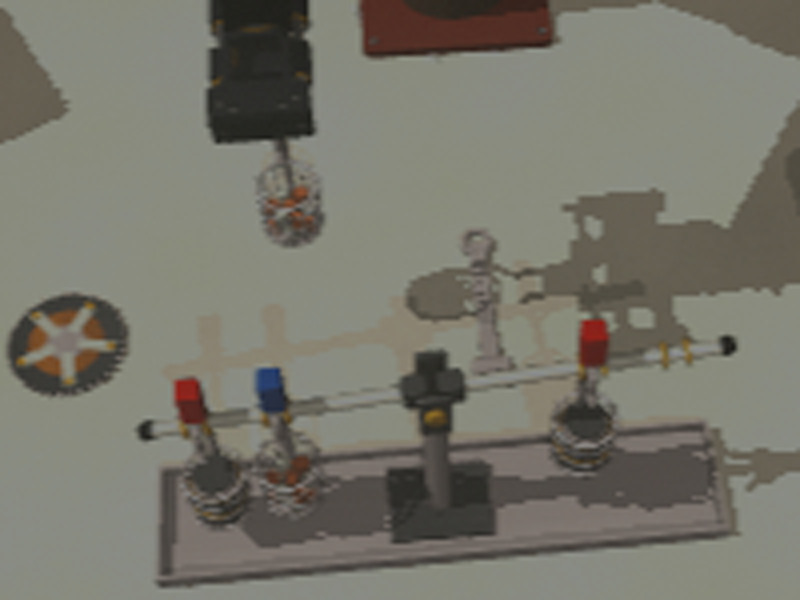

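View pics/k_crop2.png

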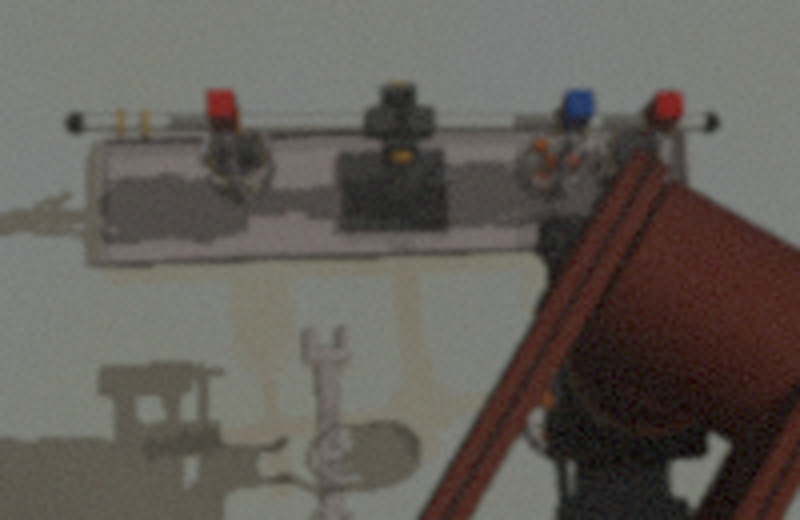

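View pics/k_w.png

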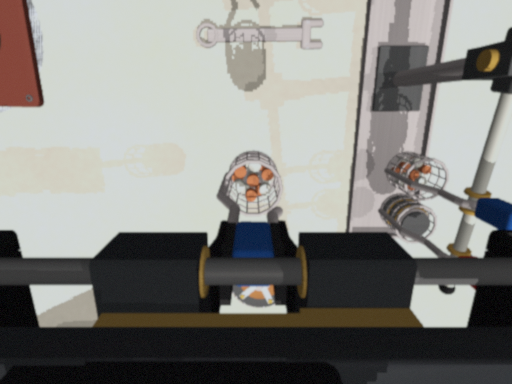

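```bash
python3 - <<'E'
from h import *
import pickle
sc=pickle.load(open("pics/k_scene.pkl","rb"));tp=pickle.load(open("pics/k_top.pkl","rb"))
z=lambda u,v,ou,ov:(ou+(u+.5)/4-.5,ov+(v+.5)/4-.5)
a=z(676.5,353,145,120);b=z(133,122,170,110)
x,e=tri([ray(sc,a[::-1]),ray(tp,b[::-1])]); print(x.round(4),np.round(e,4))
piv=np.array([.6341,-.0525,.215])
for t in np.arange(.06,.18,.02):
    yaw=.018; X=piv+.19*np.array([-np.sin(yaw)*np.cos(t),np.cos(yaw)*np.cos(t),np.sin(t)])
    print(round(t,2),X.round(4),np.subtract(proj(sc,X),a).round(2),np.subtract(proj(tp,X),b).round(2))
E
```

```text
[0.6302 0.1356 0.2405] [0. 0.]
0.06 [0.6307 0.1371 0.2264] [0.05 2.41] [0.17 1.22]
0.08 [0.6307 0.1369 0.2302] [0.09 1.8 ] [0.07 0.85]
0.1 [0.6307 0.1365 0.234 ] [0.1 1.2] [-0.    0.47]
0.12 [0.6307 0.1361 0.2377] [0.1  0.59] [-0.05  0.09]
0.14 [0.6307 0.1356 0.2415] [ 0.06 -0.02] [-0.07 -0.29]
0.16 [0.6307 0.135  0.2453] [ 0.01 -0.62] [-0.06 -0.67]
```

>>> servo_tool --commands '[{"offset": [0.005,0.012,0],"twist": [0,0,0],"hand": -1},{"offset": [0.0105,0.024,0.001],"twist": [0,0,0],"hand": -1},{"offset": [0.0131,0.03,0.001],"twist": [0,0,0],"hand": -1},{"offset": [0.0131,0.03,0],"twist": [0,0,0],"hand": -1},{"offset": [0.0131,0.03,0],"twist": [0,0,0],"hand": -1},{"offset": [0.0131,0.03,0],"twist": [0,0,0],"hand": -1},{"offset": [0.0131,0.03,0],"twist": [0,0,0],"hand": -1},{"offset": [0.0131,0.03,0],"twist": [0,0,0],"hand": -1},{"offset": [0.0131,0.03,0],"twist": [0,0,0],"hand": -1},{"offset": [0.0122,0.028,0],"twist": [0,0,0],"hand": -1},{"offset": [0.0087,0.02,0],"twist": [0,0,0],"hand": -1},{"offset": [0.0045,0.01,0],"twist": [0,0,0],"hand": -1}]'

```text
clock: 23.8
position: [0.5562, 0.1393, 0.339]
tool_rot: [-90.1, 0.0, -88.9]
wrist_force: [0.7, -0.9, -3.7]
width: 0.226
```

>>> servo_tool --commands '[{"offset": [0,0,0],"twist": [0,0,0],"hand": -1},{"offset": [0,0,0],"twist": [0,0,0],"hand": -1},{"offset": [0,0,0],"twist": [0,0,0],"hand": -1}]'

```text
clock: 24.05
position: [0.5555, 0.1355, 0.3395]
tool_rot: [-90.0, -0.0, -89.0]
wrist_force: [-0.4, 0.1, -3.1]
width: 0.223
```

```bash
python3 snap.py l wrist; python3 - <<'E'
from h import *
import pickle
w=pickle.load(open("pics/l_wrist.pkl","rb"))
cv2.imwrite("pics/l_c.png",cv2.resize(w["img"][150:270,200:400],None,fx=4,fy=4,interpolation=cv2.INTER_CUBIC))
E
```

```text
24.1 [0.5555 0.1354 0.3397] [-9.002e+01 -4.000e-02 -8.907e+01] [ 0.24  0.78 -3.06] 0.227
```

View pics/l_c.png

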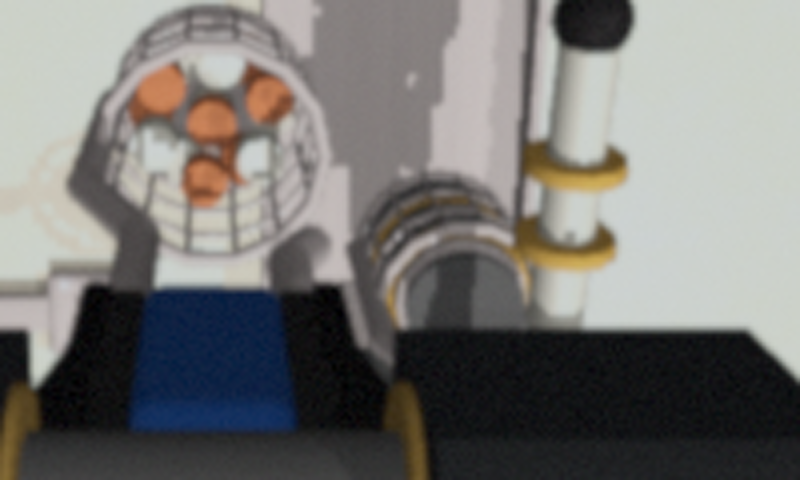

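View pics/l_wrist.png

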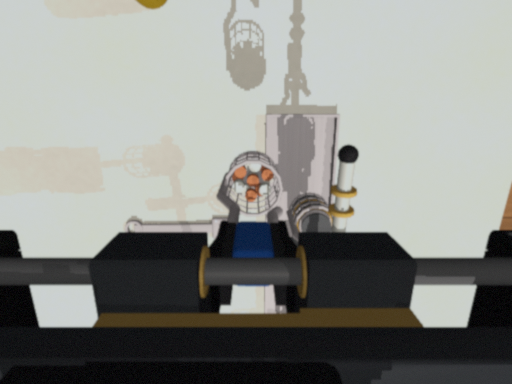

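```bash
python3 - <<'E'
from h import *
import pickle
w=pickle.load(open("pics/l_wrist.pkl","rb")); p=w["obs"]["position"]; print(p)
for z in (.237,.240,.243): print((atz(w,(200.9,342.8),z)-p).round(4),atz(w,(200.9,342.8),z).round(4))
E
```

```text
[0.55552419 0.13535132 0.33969101]
[ 0.0772 -0.0033 -0.1027] [0.6327 0.1321 0.237 ]
[ 0.0762 -0.0023 -0.0997] [0.6317 0.1331 0.24  ]
[ 0.0752 -0.0013 -0.0967] [0.6308 0.134  0.243 ]
```

>>> servo_tool --commands '[{"offset": [0.004,0.0015,0],"twist": [0,0,0],"hand": -1},{"offset": [0.008,0,0],"twist": [0,0,0],"hand": -1},{"offset": [0.012,0,0],"twist": [0,0,0],"hand": -1},{"offset": [0.015,0,0],"twist": [0,0,0],"hand": -1},{"offset": [0.014,0,0],"twist": [0,0,0],"hand": -1},{"offset": [0.01,0,0],"twist": [0,0,0],"hand": -1},{"offset": [0.007,0,0],"twist": [0,0,0],"hand": -1},{"offset": [0.003,0,0],"twist": [0,0,0],"hand": -1},{"offset": [0.001,0,0],"twist": [0,0,0],"hand": -1},{"offset": [0,0,0],"twist": [0,0,0],"hand": -1},{"offset": [0,0,0],"twist": [0,0,0],"hand": -1}]'

```text
clock: 25.02
position: [0.6295, 0.1381, 0.3398]
tool_rot: [-90.0, 0.0, -89.0]
wrist_force: [0.2, 0.3, -3.1]
width: 0.225
```

```bash
python3 snap.py m wrist scene; python3 wf.py 4 m_w; python3 - <<'E'
from h import *
import pickle
w=pickle.load(open("pics/m_wrist.pkl","rb"))
im=cv2.resize(w["img"][160:260,200:310],None,fx=6,fy=6,interpolation=cv2.INTER_CUBIC); cv2.imwrite("pics/m_c.png",im)
a=cv2.imread("pics/m_scene.png")
cv2.imwrite("pics/m_crop.png",cv2.resize(a[150:270,145:345],None,fx=4,fy=4,interpolation=cv2.INTER_CUBIC))
E
```

```text
25.12 [0.6294 0.1382 0.34  ] [-89.99   0.   -88.99] [-0.59 -0.46 -3.03] 0.226
25.32 F [ 0.359  0.038 -2.507] sd [0.46 0.14 0.38] pos [0.6295 0.1382 0.34  ] [-89.98  -0.   -89.  ] 0.224
[-2.49 -1.93 -2.61 -2.99]
```

View pics/m_c.png

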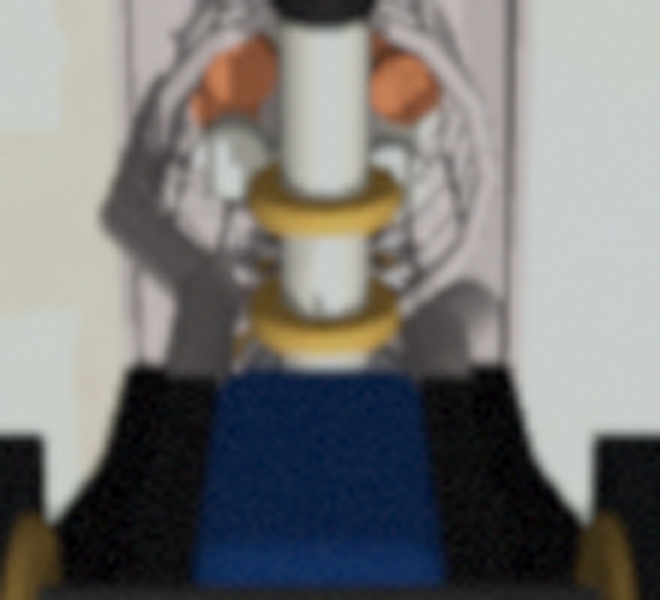

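View pics/m_crop.png

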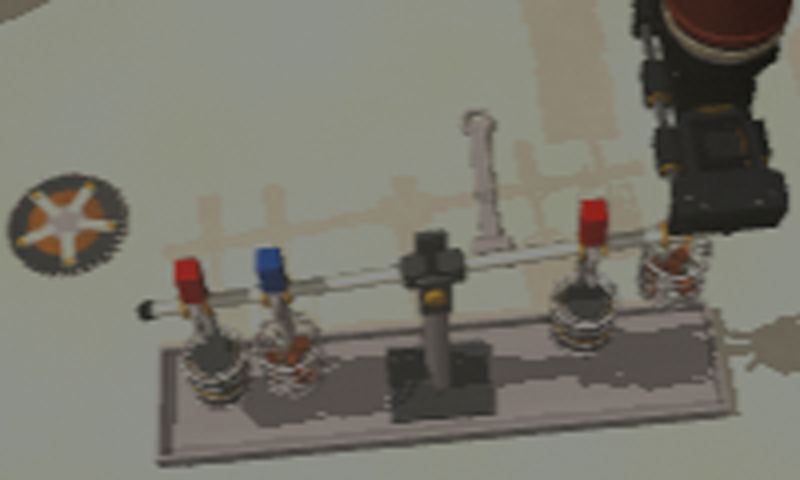

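>>> servo_tool --commands '[{"offset": [0,-0.0025,-0.003],"twist": [0,0,0],"hand": -1},{"offset": [0,0,-0.006],"twist": [0,0,0],"hand": -1},{"offset": [0,0,-0.008],"twist": [0,0,0],"hand": -1},{"offset": [0,0,-0.008],"twist": [0,0,0],"hand": -1},{"offset": [0,0,-0.007],"twist": [0,0,0],"hand": -1},{"offset": [0,0,-0.006],"twist": [0,0,0],"hand": -1},{"offset": [0,0,-0.004],"twist": [0,0,0],"hand": -1},{"offset": [0,0,-0.002],"twist": [0,0,0],"hand": -1},{"offset": [0,0,-0.001],"twist": [0,0,0],"hand": -1},{"offset": [0,0,0],"twist": [0,0,0],"hand": -1}]'

```text
clock: 26.15
position: [0.6298, 0.1357, 0.2947]
tool_rot: [-90.0, -0.0, -89.0]
wrist_force: [0.4, -0.3, -3.0]
width: 0.224
```

```bash
python3 wf.py 5 n_w;python3 - <<'E'
from h import *
a=cv2.imread("pics/n_w.png")
cv2.imwrite("pics/n_c.png",cv2.resize(a[90:270,180:330],None,fx=4,fy=3.3,interpolation=cv2.INTER_CUBIC))
E
```

```text
26.4 F [ 0.065 -0.22  -2.76 ] sd [0.26 0.59 0.33] pos [0.63   0.1357 0.2953] [-89.95   0.   -89.  ] 0.227
[-2.25 -3.15 -2.5  -2.97 -2.93]
```

View pics/n_c.png

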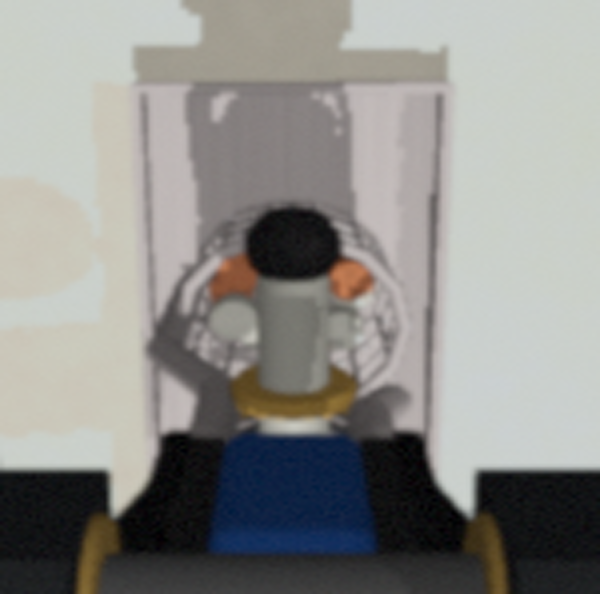

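>>> servo_tool --commands '[{"offset": [0,0,-0.001],"twist": [0,0,0],"hand": -1},{"offset": [0,0,-0.001],"twist": [0,0,0],"hand": -1},{"offset": [0,0,-0.001],"twist": [0,0,0],"hand": -1},{"offset": [0,0,-0.001],"twist": [0,0,0],"hand": -1},{"offset": [0,0,-0.001],"twist": [0,0,0],"hand": -1},{"offset": [0,0,-0.001],"twist": [0,0,0],"hand": -1},{"offset": [0,0,-0.001],"twist": [0,0,0],"hand": -1},{"offset": [0,0,-0.001],"twist": [0,0,0],"hand": -1},{"offset": [0,0,-0.001],"twist": [0,0,0],"hand": -1},{"offset": [0,0,-0.001],"twist": [0,0,0],"hand": -1},{"offset": [0,0,-0.0008],"twist": [0,0,0],"hand": -1},{"offset": [0,0,-0.0008],"twist": [0,0,0],"hand": -1}]'

```text
clock: 27.4
position: [0.6298, 0.1356, 0.2831]
tool_rot: [-90.0, -0.0, -89.0]
wrist_force: [-0.6, 0.3, -3.2]
width: 0.224
```

```bash
python3 wf.py 5 n2_w;python3 - <<'E'
from h import *
a=cv2.imread("pics/n2_w.png")
cv2.imwrite("pics/n2_c.png",cv2.resize(a[90:270,180:330],None,fx=4,fy=3.3,interpolation=cv2.INTER_CUBIC))
E
```

```text
27.65 F [ 0.287  0.151 -3.344] sd [0.46 0.41 0.39] pos [0.6298 0.1356 0.2831] [-89.99   0.   -89.  ] 0.227
[-3.5  -2.8  -3.8  -3.65 -2.98]
```

View pics/n2_c.png

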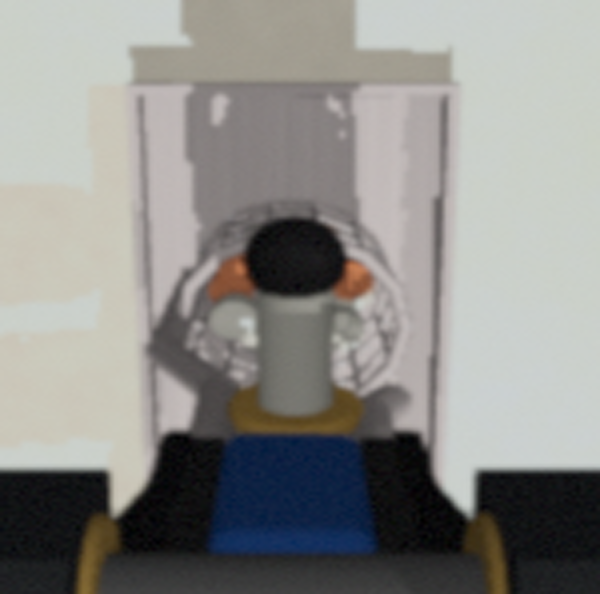

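>>> servo_tool --commands '[{"offset": [0,0,-0.0008],"twist": [0,0,0],"hand": -1},{"offset": [0,0,-0.0008],"twist": [0,0,0],"hand": -1},{"offset": [0,0,-0.0008],"twist": [0,0,0],"hand": -1},{"offset": [0,0,-0.0008],"twist": [0,0,0],"hand": -1},{"offset": [0,0,-0.0008],"twist": [0,0,0],"hand": -1},{"offset": [0,0,-0.0008],"twist": [0,0,0],"hand": -1},{"offset": [0,0,-0.0008],"twist": [0,0,0],"hand": -1}]'

```text
clock: 28.23
position: [0.6298, 0.1357, 0.2776]
tool_rot: [-90.0, 0.0, -89.0]
wrist_force: [1.1, 0.9, -2.3]
width: 0.228
```

```bash
python3 wf.py 6 n3_w;python3 - <<'E'
from h import *
a=cv2.imread("pics/n3_w.png")
cv2.imwrite("pics/n3_c.png",cv2.resize(a[90:270,180:330],None,fx=4,fy=3.3,interpolation=cv2.INTER_CUBIC))
E
```

```text
28.53 F [ 0.115  0.034 -2.12 ] sd [0.27 0.6  0.58] pos [0.6298 0.1356 0.2776] [-89.99  -0.   -89.  ] 0.225
[-2.47 -1.24 -1.86 -2.61 -1.64 -2.91]
```

View pics/n3_c.png

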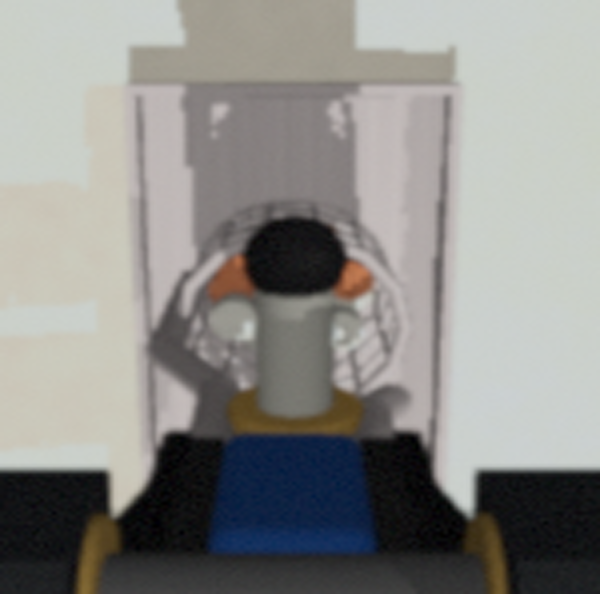

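>>> servo_tool --commands '[{"offset": [0,0.0001,-0.0005],"twist": [0,0,0],"hand": -1},{"offset": [0,0.0001,-0.0009],"twist": [0,0,0],"hand": -1},{"offset": [0,0.0001,-0.0009],"twist": [0,0,0],"hand": -1},{"offset": [0,0.0001,-0.0009],"twist": [0,0,0],"hand": -1},{"offset": [0,0.0001,-0.0009],"twist": [0,0,0],"hand": -1},{"offset": [0,0.0001,-0.0009],"twist": [0,0,0],"hand": -1},{"offset": [0,0.0001,-0.0009],"twist": [0,0,0],"hand": -1},{"offset": [0,0.0001,-0.0006],"twist": [0,0,0],"hand": -1},{"offset": [0,0,0],"twist": [0,0,0],"hand": -1}]'

```text
clock: 29.28
position: [0.6298, 0.1365, 0.271]
tool_rot: [-90.0, 0.0, -89.0]
wrist_force: [-0.7, 0.2, -1.2]
width: 0.225
```

```bash
python3 wf.py 8 n4_w
```

```text
29.68 F [-0.067  0.434 -0.886] sd [0.58 0.62 0.54] pos [0.6298 0.1364 0.2712] [-89.99   0.   -89.  ] 0.225
[-1.08 -1.79 -0.54 -0.92 -0.32 -0.01 -1.39 -1.04]
```

>>> servo_tool --commands '[{"offset": [0,0.0001,-0.0005],"twist": [0,0,0],"hand": -1},{"offset": [0,0.0001,-0.0009],"twist": [0,0,0],"hand": -1},{"offset": [0,0.0001,-0.0009],"twist": [0,0,0],"hand": -1},{"offset": [0,0.0001,-0.0009],"twist": [0,0,0],"hand": -1},{"offset": [0,0,-0.0009],"twist": [0,0,0],"hand": -1},{"offset": [0,0,-0.0006],"twist": [0,0,0],"hand": -1},{"offset": [0,0,-0.0003],"twist": [0,0,0],"hand": -1},{"offset": [0,0,0],"twist": [0,0,0],"hand": -1}]'

```text
clock: 30.35
position: [0.6298, 0.1369, 0.2661]
tool_rot: [-90.0, 0.0, -89.0]
wrist_force: [0.0, -0.2, -0.2]
width: 0.226
```

```bash
python3 wf.py 12 n5_w
```

```text
30.95 F [-0.556  0.561 -0.092] sd [0.62 0.48 0.49] pos [0.6298 0.1369 0.2661] [-90.   0. -89.] 0.225
[-0.27 -0.29 -0.44  0.37  0.15  0.05  0.45 -1.37  0.42 -0.03  0.23 -0.37]
```

>>> servo_tool --commands '[{"offset": [0,0,-0.0004],"twist": [0,0,0],"hand": -1},{"offset": [0,0,-0.0005],"twist": [0,0,0],"hand": -1},{"offset": [0,0,-0.0003],"twist": [0,0,0],"hand": -1},{"offset": [0,0,0],"twist": [0,0,0],"hand": -1},{"offset": [0,0,0],"twist": [0,0,0],"hand": -1}]' --force 3

```text
clock: 31.37
position: [0.6298, 0.1368, 0.2649]
tool_rot: [-90.0, 0.0, -89.0]
wrist_force: [1.1, 0.9, 0.8]
width: 0.232
```

```bash
python3 wf.py 14 n6_w;python3 - <<'E'
from h import *
a=cv2.imread("pics/n6_w.png")
cv2.imwrite("pics/n6_c.png",cv2.resize(a[90:270,180:330],None,fx=4,fy=3.3,interpolation=cv2.INTER_CUBIC))
E
```

```text
32.07 F [0.325 0.721 0.403] sd [0.59 0.49 0.52] pos [0.6298 0.1368 0.2649] [-89.99   0.   -89.  ] 0.231
[-0.53 -0.46  0.59  0.66  0.9   0.91  0.72 -0.17  0.52  0.4   1.29  0.73
  0.13 -0.03]
```

View pics/n6_c.png

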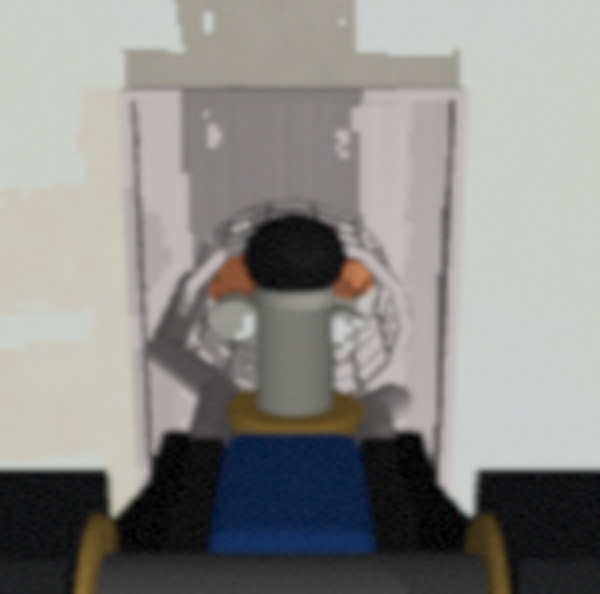

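0.4 N against a bias of about 0.2 N, so the weight is balanced within noise and I release.

>>> servo_tool --commands '[{"offset": [0,0,0],"twist": [0,0,0],"hand": -0.5},{"offset": [0,0,0],"twist": [0,0,0],"hand": -0.45},{"offset": [0,0,0],"twist": [0,0,0],"hand": -0.4},{"offset": [0,0,0],"twist": [0,0,0],"hand": -0.2},{"offset": [0,0,0],"twist": [0,0,0],"hand": 0},{"offset": [0,0,0],"twist": [0,0,0],"hand": 0.2}]'

```text
clock: 32.57
position: [0.6298, 0.1368, 0.2648]
tool_rot: [-90.0, -0.0, -89.0]
wrist_force: [-0.5, 0.1, -0.3]
width: 0.442
```

```bash
python3 wf.py 4 o_w;python3 - <<'E'
from h import *
a=cv2.imread("pics/o_w.png")
cv2.imwrite("pics/o_c.png",cv2.resize(a[90:330,120:390],None,fx=2.9,fy=2.5,interpolation=cv2.INTER_CUBIC))
E
```

```text
32.77 F [ 0.304 -0.104  0.348] sd [0.26 0.45 0.77] pos [0.6298 0.1368 0.2648] [-90.  -0. -89.] 0.574
[ 1.2  -0.48  1.03 -0.36]
```

View pics/o_c.png

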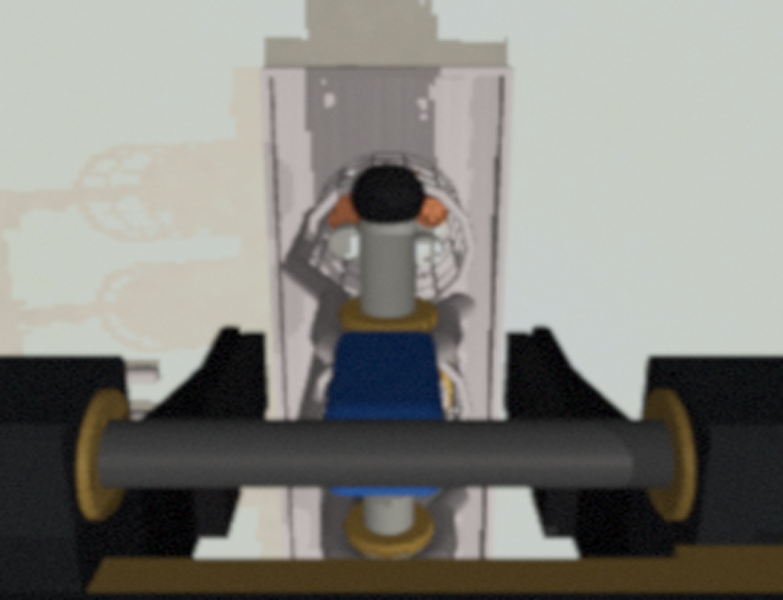

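>>> servo_tool --commands '[{"offset": [0,0,0.004],"twist": [0,0,0],"hand": 0.3},{"offset": [0,0,0.008],"twist": [0,0,0],"hand": 0.3},{"offset": [0,0,0.015],"twist": [0,0,0],"hand": 0.3},{"offset": [0,0,0.02],"twist": [0,0,0],"hand": 0.3},{"offset": [0,0,0.025],"twist": [0,0,0],"hand": 0.3},{"offset": [-0.01,0,0.025],"twist": [0,0,0],"hand": 0.3},{"offset": [-0.03,0,0.01],"twist": [0,0,0],"hand": 0.3},{"offset": [-0.04,0.01,0],"twist": [0,0,0],"hand": 0.3},{"offset": [-0.04,0.02,0],"twist": [0,0,0],"hand": 0.3},{"offset": [-0.04,0.02,0],"twist": [0,0,0],"hand": 0.3},{"offset": [-0.02,0.01,0],"twist": [0,0,0],"hand": 0.3},{"offset": [0,0,0],"twist": [0,0,0],"hand": 0.3}]'

```text
clock: 33.77
position: [0.4521, 0.1961, 0.3739]
tool_rot: [-89.9, 0.1, -88.8]
wrist_force: [0.5, 0.3, 0.3]
width: 0.654
```

>>> servo_tool --commands '[{"offset": [0,0,0],"twist": [0,0,0],"hand": 0.3},{"offset": [0,0,0],"twist": [0,0,0],"hand": 0.3},{"offset": [0,0,0],"twist": [0,0,0],"hand": 0.3},{"offset": [0,0,0],"twist": [0,0,0],"hand": 0.3},{"offset": [0,0,0],"twist": [0,0,0],"hand": 0.3},{"offset": [0,0,0],"twist": [0,0,0],"hand": 0.3}]'

```text
clock: 34.27
position: [0.4558, 0.1937, 0.3715]
tool_rot: [-90.0, -0.0, -89.1]
wrist_force: [-0.3, -0.2, -1.1]
width: 0.647
```

```bash
python3 snap.py p scene top; python3 - <<'E'
from h import *
a=cv2.imread("pics/p_scene.png")
cv2.imwrite("pics/p_crop.png",cv2.resize(a[150:270,145:345],None,fx=4,fy=4,interpolation=cv2.INTER_CUBIC))
a=cv2.imread("pics/p_top.png")
cv2.imwrite("pics/p_crop2.png",cv2.resize(a[110:240,170:370],None,fx=4,fy=4,interpolation=cv2.INTER_CUBIC))
E
```

```text
34.37 [0.4555 0.1938 0.3716] [-9.004e+01 -1.000e-02 -8.904e+01] [ 0.2   0.49 -0.19] 0.65
```

View pics/p_crop.png

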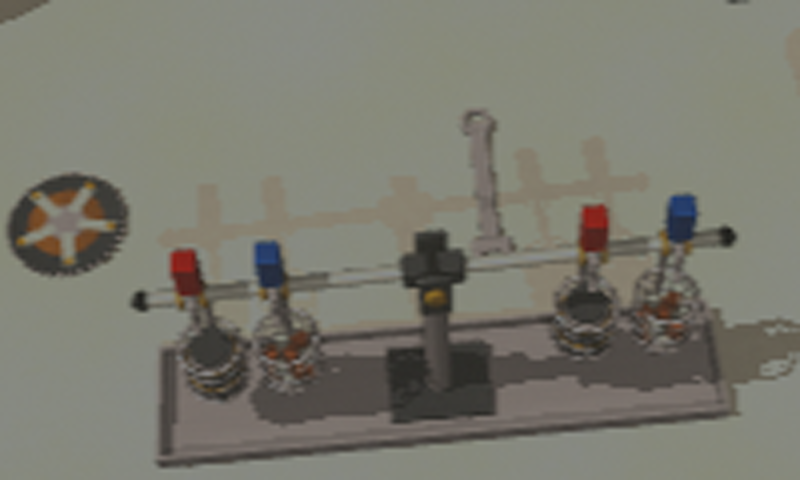

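View pics/p_crop2.png

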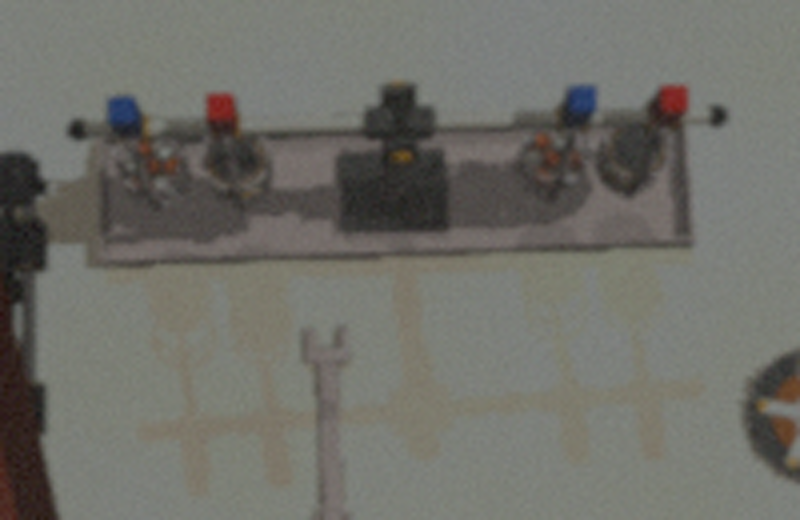

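```bash
python3 - <<'E'
from beam import *
z=lambda u,v,ou,ov:(ou+(u+.5)/4-.5,ov+(v+.5)/4-.5)
ld=lambda n:pickle.load(open(f"pics/{n}.pkl","rb"))
for tag,a,b,c,d in (("d",z(645,367,165,120),z(55,409,165,120),z(80,96,170,120),z(725,68,170,120)),
 ("k",z(728,345,145,120),z(147,430,145,120),z(74,122,170,110),z(711,122,170,110)),
 ("p",z(728,237,145,150),z(139,300,145,150),z(78,130,170,110),z(717,116,170,110))):
    x,f,_=fit([(ld(tag+"_scene"),.235,a),(ld(tag+"_scene"),-.235,b),(ld(tag+"_top"),.235,c),(ld(tag+"_top"),-.235,d)]); print(tag,x.round(4),f.round(1))
E
```

```text
d [ 0.633  -0.053   0.019  -0.0299] [ 1.3  0.3 -1.   0.4 -1.   0.5  1.2  0.2]
k [ 0.6331 -0.0537  0.017   0.137 ] [ 1.3 -0.3 -1.3  0.9 -1.  -0.   1.1  0.7]
p [ 0.6329 -0.0534  0.0175  0.0528] [ 1.1 -0.2 -0.9  0.5 -1.5  0.   1.7  0.3]
```

```bash
python3 -c "
from station import arm
print(arm.finish_job())"
```

```text
the job is handed in; nothing more can be done
None
```

I hung both baskets and handed the job in at about 34 s of the 72 s allowed; the hand-in gave no verdict. The full basket went on the right outer place, beside the hung part-filled one. The part-filled basket went on the left outer place.

**Letting go:** I lowered each basket slowly until the force on the tool was back at its empty reading of about 0.2 N. The last averages before opening the fingers were 0.1 to 0.6 N for the full basket and 0.4 N for the part-filled one. Afterwards the empty gripper read 0.2 to 0.35 N, so the beam had the weight to within the sensor noise. I saw no jerk in the pictures I took, but I could not measure the beam's speed.

**Final pictures:** All four baskets hang upright. The two outer grips sit within about 2 mm of where their grooves should be. The chainring and wrench look unmoved; I did not check the spray can again, but the arm stayed clear above it.

**Beam level:** The end caps in the pictures give a tilt of 0.053 rad with the left end up; working from tool heights gives about 0.04 to 0.05. Both are within the 0.075 limit, but the estimates differ by about 0.01, so the margin is not large.

**Disagreements:**
- While I was lowering the full basket, a sideways force of about 2 N built up along the beam; a 1 mm shift brought it down to about 1 N.
- The wrist camera read positions along the beam about 3 mm off from the other cameras. I allowed for this by comparing the grip and groove in the same picture.

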